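Pull the stray walnut strip out of the stack and mark it as scrap

ROBOT

A 7-joint arm with a two-finger parallel gripper is mounted at the origin on the work surface. World frame = base frame: x ahead of the robot, y to its left, z up, the work surface at z = 0. Lengths are in m, angles in rad, forces in N, time in s.
With the tool pointing down it reaches from about 0.4 to 0.9 m from the base axis. Payload 5.5 kg.
Tool frame: the origin (TCP) lies midway between the tips of the shut fingers; the grasp point (between the pads) lies 19 mm behind it; x points along the fingers, y is the direction in which the jaws open and shut, and the axes are right-handed (so a half turn about x gives the same grasp; the last joint's range is limited). The gripper opens to 92 mm and grips with 3 to 60 N. Pads are 19 mm wide; open, the fingers measure 130 mm over their backs; the gripper's body (75 mm by 190 mm) begins 47 mm behind the grasp point.
Start: joints at [1.525, 0.501, -0.427, 1.55, 0.221, 1.138, -0.21], TCP at [0.198, -0.619, 0.227] pointing down, gripper open.
Joint ranges: [-2.88, 2.88], [-0.31, 2.03], [-1.54, 1.56], [0.2, 2.42], [-1.41, 4.55], [0.19, 2.02], [-2.57, 2.57]. Speed limits (rad/s): [2.57, 2.57, 3.14, 3.14, 3.14, 3.14, 3.14].

INTERFACE

Orientations are given as a unit quaternion [w, x, y, z].
In Python, from cell import r gives the robot as it stands.
- The arm moves only by the tool arm_command, never from a script. Its argument "moves" is a list of rows, each a list of 3 entries, a list of its own where there are three numbers: the finger opening in mm, from 0 to 91.8, then the shift along the world's x, y, z in mm, then the turn, a rotation vector about the world's x, y, z in rad. In form: [[gripper, [x, y, z], [rx, ry, rz]], ...]. A call has 1 to 20 rows; each row is the pose to reach, as a shift and turn from the pose commanded when the call began; what a row does not reach only later rows make up. A row lasts 1/8 s, in which the tool goes at most 62.5 mm and 10.7 degrees, less where a joint would pass 70% of its speed; a pose out of reach is approached as far as the arm can. A call with a gripper value outside its range is refused whole. The fingers move at their own pace and stop on an object; the grip force is fixed at half the most. Time passes only in rows, so rows that repeat a pose let the fingers close. It gives the time, the measured TCP pose, the force and the opening at its end, in the units of the state.
- r.get_state(): the state, without advancing time (a new reading comes with each control period).
- r.capture(name): name is "scene" or "side" or "wrist"; returns the picture (384x512x3 uint8, red, green, blue); there is no depth.
- r.calibration(name): a dict with "camera_matrix" (3x3 intrinsics, pixels), "extrinsics" (4x4, takes a point from world to camera coordinates). Camera axes: x right, y up, looking along -z (the intrinsics and any distortion apply to the point x, -y, -z); pixel columns grow to the right and rows downward; lengths in m; the calibration is good to about 2 mm. A picture is of the moment at which its call begins: read the wrist's pose just before it. calibration takes no time and is no camera call; for the wrist camera it gives the pose at the moment of the call.
- r.finish_job(): hands the job in, once; it reports no verdict.
Trained networks look in the newest picture that a camera, given by its name, has taken for a name from the list of things; names that differ only in an ending like _2 or _b are one class to them, and where a whole thing is asked for, a point or a joint stands for the part that bears it (a point fixed in the world has none). Each returns a list of dicts, best first, with "conf" (0 to 1); they miss things now and then, are a little off and sometimes report something else, mostly with a low value. They report only what shows in the picture. A call takes as long as a camera call.
- r.recognise(target, camera): "position" ([column, row] in pixels, amid what is visible of it).
- r.outline_of(target, camera): "pixels" (384x512 bool, what is visible of it) and "position" ([column, row] in pixels, amid what is visible of it).
- r.tip_of(target, camera): "position" ([column, row] in pixels: a listed point, or the origin of a listed thing).
The state is a dict: "time": time; "joint_pos": joint angles; "qvel": joint speeds; "tau": joint torques, N m; "tool_pos": TCP position; "ee_rot": TCP orientation; "wrist_force": force on the tool from outside, world axes, zero at the start; "wrist_torque": the same for the moment, N m; "grip_width": opening from 0.0 (shut) to 1.0 (fully open).
Only numpy, scipy, OpenCV 4.12 (cv2) and the standard library are available. Lean on these libraries where they do the work, as an engineer would, in place of code of your own. Each camera call takes 0.05 s, during which the arm holds its last target. There are 200 camera calls.

TASK

A dark walnut strip has got into the middle of the stack of white test-cut strips on the pallet. Lift the strips above it off, lay the walnut strip in the yellow outline at the marking station and let go of it, press the spray can's cap fully down for half a second to mark it, then lay it flat in the blue scrap box. Put the white strips back and add any white ones lying loose on the table, in any order, so that all of them end in one stack, flush and square on the middle of the pallet; spray only onto the walnut strip, and do not disturb the other things on the table.

Things in the scene. Friction and masses are not known exactly. Their poses are not given: they have to be found in the camera images.
- walnut: the stray strip: dark walnut-brown faces and long edges, 160 x 60 x 16 mm, 0.1 kg chipboard; origin at the centre of its underside, x along its length, z up. Starts third from the bottom of the stack on the pallet, with two or three white strips on top of it
- low1: white strip, 160 x 60 x 16 mm, 0.1 kg chipboard; origin at the centre of its underside, x along its length, z up. Bottom of the stack, on the pallet
- low2: white strip, 160 x 60 x 16 mm, 0.1 kg chipboard; origin at the centre of its underside, x along its length, z up. Second in the stack, right under the walnut one
- up1: white strip, 160 x 60 x 16 mm, 0.1 kg chipboard; origin at the centre of its underside, x along its length, z up. Lies right on top of the walnut strip
- up2: white strip, 160 x 60 x 16 mm, 0.1 kg chipboard; origin at the centre of its underside, x along its length, z up. Lies on up1
- up3: white strip, 160 x 60 x 16 mm, 0.1 kg chipboard; origin at the centre of its underside, x along its length, z up. Lies on up2; absent in some runs
- loose1: white strip, 160 x 60 x 16 mm, 0.1 kg chipboard; origin at the centre of its underside, x along its length, z up. Lies flat and alone on the table, to the robot's right; absent in some runs
- loose2: white strip, 160 x 60 x 16 mm, 0.1 kg chipboard; origin at the centre of its underside, x along its length, z up. Lies flat and alone on the table, to the robot's right; absent in some runs
- pallet_top (a point): centre of the top face of the small plywood pallet (220 x 110 mm, 30 mm high, screwed to the table) that carries the stack; x along its length, the strips lie lengthwise along it. The stack is at its centre
- mat_top (a point): centre of the top face of a bare dark grey rubber mat (220 x 110 x 3 mm, fixed), a free place to set strips down meanwhile; x along its length
- mark_spot (a point): centre of the place for a strip on the steel base plate (6 mm thick, 110 mm wide, no rims) of the marking station: a yellow painted outline 174 x 76 mm; x along the outline's length, towards the can. A strip lies in it lengthwise. The plate is fixed to the table and reaches from 110 mm before this point (-x) to 220 mm beyond it (+x)
- cap_top (a point): centre of the top face of the white nozzle cap (34 mm diameter) of the red marking spray can. The can (65 mm diameter) is clamped upright to a steel bracket on the marking station, its axis 155 mm from mark_spot along mark_spot's +x; with the cap up, this point is 212 mm above mark_spot. A spout on the cap (reaching 50 mm from its axis, just below its top) points at the outline. The bracket upright stands behind the can, 50 mm from its axis, lower than the cap
- cap (a joint): travel of the nozzle cap in m: 0 up, 0.006 fully down. Pressed straight down from above; sprung, 2 N to start and 8 N fully down; springs up when let go
- box_floor (a point): centre of the inner floor of the open blue plastic scrap box (outside 260 x 180 mm, walls 5 mm thick, rim 55 mm above this point, fixed to the table); x along its length
- tape_measure: bystander: yellow tape measure, 70 x 36 x 64 mm; origin at its underside
- caliper: bystander: digital caliper lying flat, 210 mm long, 12 mm high; origin at its underside
- marker: bystander: grey felt pen with red cap, 140 mm long; origin at its underside
- notebook: bystander: green notebook 105 x 148 x 12 mm; origin at its underside
- label_roll: bystander: standing roll of paper labels, 90 mm diameter, 50 mm high; origin at its underside
- mug: bystander: blue mug, 80 mm diameter, 95 mm high; origin at its underside

How it is judged:
On the way, in this order (a step that is already met when the one before it is completed fails the run):
1. all strips above the walnut one have been lifted clear of the stack, the walnut strip still lying in its place (horizontal distance between each of up1, up2, up3 and pallet_top above 0.08 m and horizontal distance between walnut and pallet_top below 0.03 m and z of walnut in the frame of pallet_top below 0.07 m), for 0.1 s.
2. the walnut strip lies flat in the yellow outline (centre within 25 mm, within 11 degrees), let go (horizontal distance between walnut and mark_spot below 0.025 m and angle between the x axis of walnut and the x axis of mark_spot, either way round below 0.2 rad and z of walnut in the frame of mark_spot below 0.008 m and angle between walnut's own z axis and vertical below 0.1 rad and contact force between walnut and the fingers below 0.3 N), for 0.2 s.
3. the cap is pressed down (beyond 4.5 of 6 mm for 0.2 s) with the walnut strip in the outline (value of joint cap above 0.0045 m and horizontal distance between walnut and mark_spot below 0.025 m and angle between the x axis of walnut and the x axis of mark_spot, either way round below 0.2 rad and z of walnut in the frame of mark_spot below 0.008 m and angle between walnut's own z axis and vertical below 0.1 rad), for 0.2 s.
4. the cap is up again and the walnut strip lies flat in the scrap box (value of joint cap below 0.0015 m and x of walnut in the frame of box_floor between -0.09 and 0.09 m and y of walnut in the frame of box_floor between -0.07 and 0.07 m and z of walnut in the frame of box_floor below 0.012 m and angle between walnut's own z axis and vertical below 0.15 rad and contact force between walnut and the fingers below 0.3 N), for 0.2 s.
At the end, for the whole second after the job is handed in: every white strip present lies flat in one stack on the pallet, its centre within 20 mm of the pallet's and within 8.5 degrees of its direction; the walnut strip lies flat on the floor of the scrap box; the cap is up; all at rest (horizontal distance between each of low1, low2, up1, up2, up3, loose1, loose2 and pallet_top below 0.02 m and z of each of low1, low2, up1, up2, up3, loose1, loose2 in the frame of pallet_top above -0.006 m and angle between each of low1, low2, up1, up2, up3, loose1, loose2's own z axis and vertical below 0.08 rad and angle between the x axis of each of low1, low2, up1, up2, up3, loose1, loose2 and the x axis of pallet_top, either way round below 0.15 rad and linear speed of each of low1, low2, up1, up2, up3, loose1, loose2, walnut below 0.02 m/s and x of walnut in the frame of box_floor between -0.09 and 0.09 m and y of walnut in the frame of box_floor between -0.07 and 0.07 m and z of walnut in the frame of box_floor below 0.012 m and angle between walnut's own z axis and vertical below 0.15 rad and value of joint cap below 0.0015 m); the robot touches nothing.
It fails at once if the cap is pressed (beyond 3 mm) while the walnut strip is not in the outline (more than 40 mm off) (value of joint cap above 0.003 m and horizontal distance between walnut and mark_spot above 0.04 m).
It fails at once if a bystander is moved more than 40 mm (distance of any of tape_measure, caliper, marker, notebook, label_roll, mug from where it was at the start of the episode above 0.04 m).
Of up3, loose1, loose2 only 1 to 3 are there at a start; the rules pass over those that are not, and their reading is None.
At some moment in a run one of loose1, loose2 may be knocked a few centimetres aside while the robot is not near it.
It also fails if it takes over 210 s, if anything falls off the work surface, if the arm or the gripper's body presses on something with over 40 N, if the wrist force passes 120 N, or if a joint passes its speed limit or range.

## Working session

There is one attempt and no reset: what is moved stays moved. The work goes in short steps, Python scripts to look and compute and a tool call to move; the robot and the scene stay as the last step left them, time stands still between calls to the robot, and variables do not carry over. Pictures are saved under pics/ and viewed, about 12 in all and at most 16, crops included, and the job is handed in when it is done.

Besides the shell and the picture viewer there is one more tool, called after ">>>" by a JSON object that holds its "api" and its "payload". arm_command: Moves the arm, as the interface text tells. Its arguments: {"type":"object","properties":{"moves":{"type":"array","items":{"type":"array"}}},"required":["moves"]}

```bash
mkdir -p pics; ls
cat > h.py <<'E'
import numpy as np, cv2
from cell import r
def snap(cam,name=None):
    im=r.capture(cam)
    if name: cv2.imwrite(f'pics/{name}.png',im[:,:,::-1])
    return im
def ray(cam,px):
    c=r.calibration(cam);K=np.array(c['camera_matrix']);E=np.array(c['extrinsics'])
    d=np.linalg.inv(K)@np.array([px[0],px[1],1.]);d=np.array([d[0],-d[1],-d[2]])
    R=E[:3,:3];return -R.T@E[:3,3],R.T@d
def at_z(cam,px,z):
    o,d=ray(cam,px);return o+d*(z-o[2])/d[2]
def proj(cam,p):
    c=r.calibration(cam);K=np.array(c['camera_matrix']);E=np.array(c['extrinsics'])
    q=E[:3,:3]@np.array(p)+E[:3,3];u=K@np.array([q[0],-q[1],-q[2]]);return u[:2]/u[2]
E
python3 - <<'E'
from h import *
print(r.get_state()); 
for c in('scene','side','wrist'):
    snap(c,c+'0'); k=r.calibration(c); print(c,k.keys(),np.round(ray(c,(256,192)),3))
for cam in('scene','side'):
  for t,z in dict(pallet_top=.03,mat_top=.003,mark_spot=.006,cap_top=.218,box_floor=.005,walnut=.062,up1=.1,loose1=0,loose2=0).items():
    for d in r.tip_of(t,cam)[:3]: print(cam,t,round(d['conf'],2),np.round(d['position']),np.round(at_z(cam,d['position'],z),3))
E
cd pics; python3 -c "
import cv2,numpy as np
a,b=cv2.imread('scene0.png'),cv2.imread('side0.png')
cv2.imwrite('scene0b.png',cv2.resize(a,(800,600)));cv2.imwrite('side0b.png',cv2.resize(b,(800,600)))"
```

```text
pics
{'time': 0.0, 'joint_pos': array([ 1.52516598,  0.5018193 , -0.42676279,  1.55146422,  0.2207874 ,
        1.13827237, -0.21030197]), 'qvel': array([-0.00085088,  0.00070575,  0.00135099,  0.00125118,  0.0003848 ,
       -0.00027667,  0.00103918]), 'tau': array([ 2.02269607e-04, -5.66585040e+01, -5.81632733e+00, -2.79109293e+01,
       -6.87511289e-02,  3.07804823e-02,  1.48401377e-04]), 'tool_pos': array([ 0.19729788, -0.61859971,  0.22568781]), 'ee_rot': array([-0.10809209, -0.69860892, -0.10943486,  0.69877442]), 'wrist_force': array([-0.29900068, -0.383318  , -0.54333202]), 'wrist_torque': array([-0.01262596,  0.01846572, -0.00689565]), 'grip_width': 0.9982054570781672}
scene dict_keys(['camera_matrix', 'extrinsics']) [[ 1.537  0.122  1.028]
 [-0.759 -0.138 -0.636]]
side dict_keys(['camera_matrix', 'extrinsics']) [[ 0.257 -0.963  0.959]
 [ 0.184  0.731 -0.657]]
wrist dict_keys(['camera_matrix', 'extrinsics']) [[ 0.277 -0.594  0.385]
 [-0.293 -0.105 -0.95 ]]
scene pallet_top 0.75 [227. 214.] [ 0.497 -0.178  0.03 ]
scene pallet_top 0.68 [183. 259.] [ 0.736 -0.268  0.03 ]
scene
[... 951 characters left out ...]
rk_spot 0.31 [344. 355.] [ 0.571 -0.529  0.006]
side cap_top 0.47 [298. 148.] [0.64  0.019 0.218]
side box_floor 0.59 [228. 141.] [0.496 0.429 0.005]
side walnut 0.47 [275. 237.] [ 0.509 -0.171  0.062]
side walnut 0.3 [227. 139.] [0.481 0.36  0.062]
side up1 0.76 [270. 230.] [ 0.493 -0.176  0.1  ]
side up1 0.74 [270. 220.] [ 0.504 -0.138  0.1  ]
side up1 0.69 [271. 232.] [ 0.492 -0.182  0.1  ]
side loose1 0.96 [327. 306.] [ 0.585 -0.389  0.   ]
side loose1 0.72 [267. 318.] [ 0.424 -0.381  0.   ]
side loose1 0.4 [288. 142.] [0.728 0.36  0.   ]
side loose2 0.96 [327. 306.] [ 0.585 -0.389  0.   ]
side loose2 0.72 [267. 318.] [ 0.424 -0.381  0.   ]
side loose2 0.4 [288. 142.] [0.728 0.36  0.   ]
```

View pics/scene0b.png

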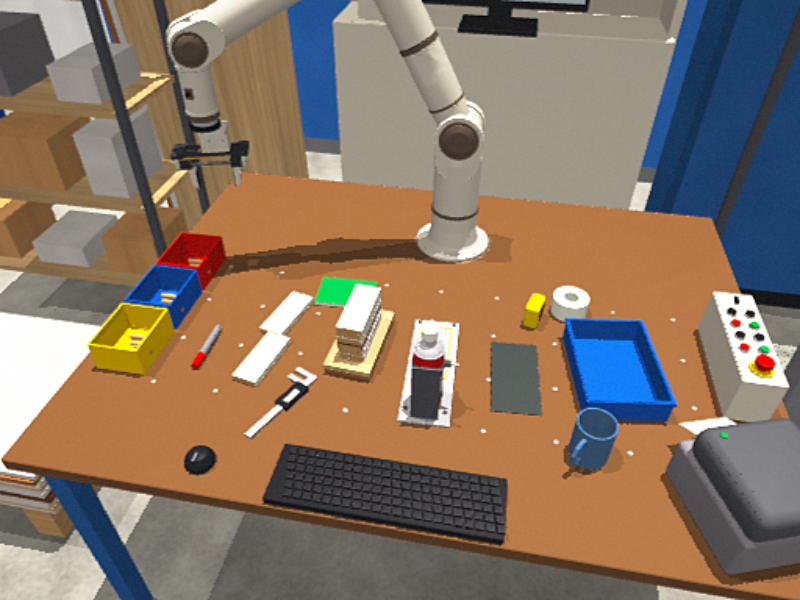

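View pics/side0b.png

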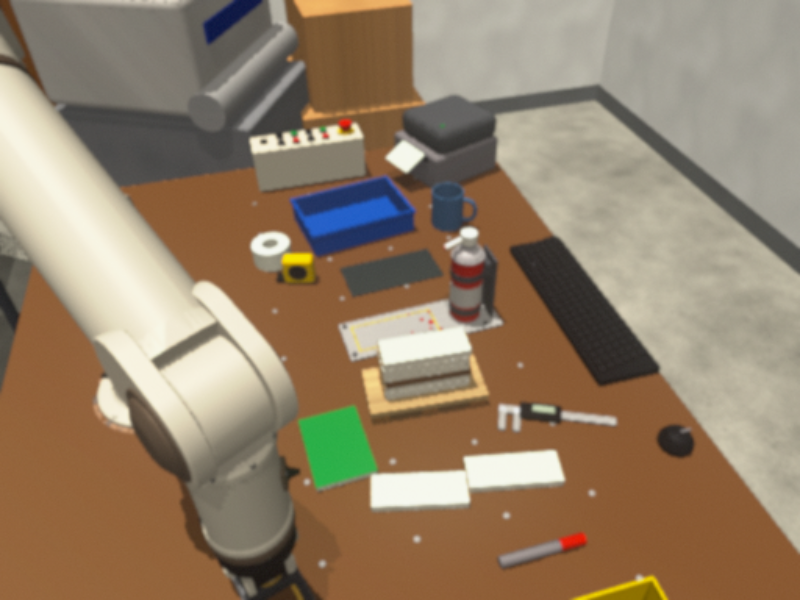

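Scene view (800 px wide): the stack with its dark strip stands on the pallet at about (360,325), and the can and plate are at (428,370). The mat is at (515,378), the box at (618,368), and two loose white strips lie at (287,313) and (262,358). The side view agrees. Next I measure the yaws.

```bash
cat >> h.py <<'E'
from scipy.spatial.transform import Rotation as Rot
def rect(cam,target,z,k=0):
    o=r.outline_of(target,cam)
    out=[]
    for d in o[:3]:
        m=d['pixels'].astype(np.uint8);ys,xs=np.nonzero(m)
        if len(xs)<20: continue
        P=np.array([at_z(cam,(x,y),z)[:2] for x,y in zip(xs,ys)],np.float32)
        (c,(w,h),a)=cv2.minAreaRect(P*1000)
        if w<h: w,h=h,w; a+=90
        a=(a+90)%180-90
        out.append((round(d['conf'],2),np.round(c,0),round(w),round(h),round(a,1)))
    return out
def state():
    s=r.get_state();q=s['ee_rot'];R=Rot.from_quat(np.roll(q,-1)).as_matrix();return s,R
E
python3 - <<'E'
from h import *
s,R=state();print(R.round(3))
for cam in('scene','side'):
    snap(cam)
    for t,z in dict(pallet_top=.03,mat_top=.003,mark_spot=.006,box_floor=.06,up1=.12,loose1=.016).items(): print(cam,t,rect(cam,t,z))
for a in (0,):
    D=np.array([[0,0,1],[0,1,0],[-1,0,0]]).T
# desired: tool x=-z, tool z=+x world(camera side as now) rotated by yaw
for yaw in (-10,-5,0,5,10):
    c,sn=np.cos(np.radians(yaw)),np.sin(np.radians(yaw))
    x=np.array([0,0,-1.]);zz=np.array([c,sn,0]);y=np.cross(zz,x)
    T=np.c_[x,y,zz]; print(yaw,Rot.from_matrix(T@R.T).as_rotvec().round(3))
E
```

```text
[[ 0.     0.304 -0.953]
 [-0.    -0.953 -0.304]
 [-1.     0.    -0.   ]]
scene pallet_top [(0.85, array([ 512., -158.]), 234, 113, -4.2)]
scene mat_top [(0.75, array([531., 210.]), 226, 109, 4.3)]
scene mark_spot [(0.67, array([547.,  16.]), 340, 112, 2.3), (0.5, array([425.,  -4.]), 63, 39, 9.0)]Traceback (most recent call last):
  File "<stdin>", line 5, in <module>
  File "h.py", line 23, in rect
    P=np.array([at_z(cam,(x,y),z)[:2] for x,y in zip(xs,ys)],np.float32)
                ~~~~^^^^^^^^^^^^^
  File "h.py", line 12, in at_z
    o,d=ray(cam,px);return o+d*(z-o[2])/d[2]
        ~~~^^^^^^^^
  File "h.py", line 8, in ray
    c=r.calibration(cam);K=np.array(c['camera_matrix']);E=np.array(c['extrinsics'])
ValueError: time passes only in moves, steps and waits
```

```bash
python3 - <<'E'
s=open('h.py').read()
s=s.replace("P=np.array([at_z(cam,(x,y),z)[:2] for x,y in zip(xs,ys)],np.float32)","P=atzs(cam,np.c_[xs,ys],z)")
s+='''
def atzs(cam,px,z):
    c=r.calibration(cam);K=np.array(c['camera_matrix']);E=np.array(c['extrinsics']);px=np.asarray(px,float)
    d=np.c_[px,np.ones(len(px))]@np.linalg.inv(K).T*[1,-1,-1]@E[:3,:3]
    o=-E[:3,:3].T@E[:3,3];return (o+d*((z-o[2])/d[:,2])[:,None])[:,:2].astype(np.float32)
'''
open('h.py','w').write(s)
E
python3 - <<'E'
from h import *
for cam in('scene','side'):
    for t,z in dict(pallet_top=.03,mat_top=.003,mark_spot=.006,box_floor=.06,up1=.12,loose1=.016).items(): print(cam,t,rect(cam,t,z))
E
```

```text
scene pallet_top [(0.85, array([ 512., -158.]), 234, 113, -4.2)]
scene mat_top [(0.75, array([531., 210.]), 226, 109, 4.3)]
scene mark_spot [(0.67, array([547.,  16.]), 340, 112, 2.3), (0.5, array([425.,  -4.]), 63, 39, 9.0)]
scene box_floor [(0.9, array([513., 422.]), 312, 207, 9.2), (0.33, array([356., 244.]), 123, 37, -10.1)]
scene up1 [(0.82, array([ 501., -161.]), 175, 67, -3.6), (0.51, array([ 594., -162.]), 54, 22, 87.4), (0.2, array([ 602., -133.]), 220, 105, -4.7)]
scene loose1 [(0.66, array([ 596., -376.]), 168, 73, -12.8), (0.62, array([ 436., -367.]), 172, 73, -13.0)]
side pallet_top [(0.82, array([ 494., -179.]), 221, 128, -6.2), (0.4, array([ 698., -307.]), 206, 62, -12.6)]
side mat_top [(0.93, array([531., 203.]), 217, 112, 4.4)]
side mark_spot [(0.84, array([621.,  65.]), 515, 257, 35.6), (0.32, array([733., 267.]), 98, 52, 36.4), (0.18, array([497., 468.]), 300, 282, 7.6)]
side box_floor [(0.58, array([483., 384.]), 280, 261, 8.3), (0.57, array([707., 200.]), 96, 50, 39.4), (0.53, array([ 515., -110.]), 172, 79, -2.9)]
side up1 [(0.74, array([ 486., -211.]), 159, 38, -13.1), (0.55, array([ 500., -168.]), 163, 81, -3.7), (0.54, array([ 486., -226.]), 153, 15, -3.0)]
side loose1 [(0.93, array([ 588., -386.]), 159, 69, -11.4), (0.88, array([ 427., -380.]), 159, 69, -13.1)]
```

>>> {"api": "arm_command", "payload": {"moves": [[91,[20,40,70],[0,0,-0.1]],[91,[60,100,130],[0,0,-0.2]],[91,[100,160,130],[0,0,-0.3]],[91,[140,210,130],[0,0,-0.36]],[91,[180,260,130],[0,0,-0.36]],[91,[220,310,130],[0,0,-0.36]],[91,[260,360,130],[0,0,-0.36]],[91,[290,410,120],[0,0,-0.36]],[91,[300,450,100],[0,0,-0.36]],[91,[300,450,100],[0,0,-0.36]],[91,[300,450,100],[0,0,-0.36]]]}}

```text
time: 3.28
tool_pos: [0.4983, -0.1656, 0.3264]
ee_rot: [0.016, -0.707, 0.015, 0.707]
wrist_force: [0.6, -0.5, 0.4]
grip_width: 0.994
```

Run:
```python
from h import *
im=snap('wrist','w1'); s,R=state(); print(s['joint_pos'].round(2),np.degrees(np.arctan2(R[1,2],R[0,2])))
im2=snap('side'); snap('scene')
# crop of side stack
cr=cv2.resize(im2[190:280,220:330],None,fx=4,fy=4,interpolation=cv2.INTER_CUBIC)
w=cv2.resize(im,(480,360)); H=np.zeros((360,480+440,3),np.uint8);H[:,:480]=w;H[:,480:]=cr
H=cv2.resize(H,(800,313));cv2.imwrite('pics/w1b.png',H[:,:,::-1])
for z in (.11,.126):
  for t in('up1',): print(z,rect('wrist',t,z))
print(rect('wrist','pallet_top',.03))
print(rect('wrist','walnut',.062))
for t in('pallet_top','up1'):
  for d in r.tip_of(t,'wrist')[:3]: print(t,d, at_z('wrist',d['position'],.03),at_z('wrist',d['position'],.1))
```

```text
[ 0.88  0.22 -0.7   1.73  0.15  1.25 -1.48] 177.23947754726547
0.11 [(0.61, array([ 492., -169.]), 170, 66, -3.7)]
0.126 [(0.61, array([ 496., -169.]), 162, 63, -3.7)]
[(0.75, array([ 495., -170.]), 220, 111, -4.8)]
[(0.2, array([657., 102.]), 111, 63, 32.7)]
pallet_top {'position': [150.8, 164.2], 'conf': 0.69} [0.49072656 0.0029372  0.03      ] [ 0.5045588  -0.02440507  0.1       ]
up1 {'position': [251.4, 164.0], 'conf': 0.71} [ 0.48212959 -0.16764733  0.03      ] [ 0.49729097 -0.16878102  0.1       ]
```

View pics/w1b.png

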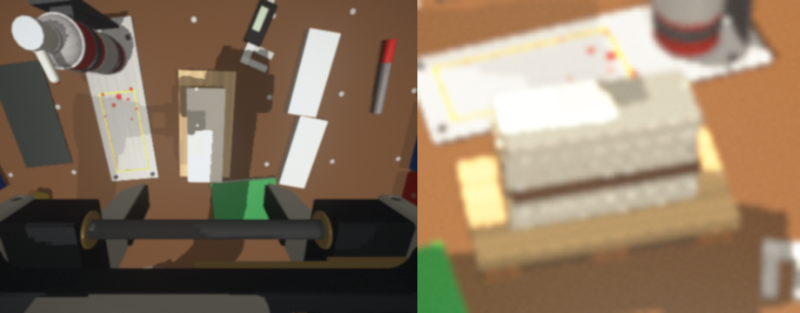

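The side crop shows the dark line with whites above it. The top strip's size fits 160x60 at z=0.126, so there are three strips on top. The wrist view shows the stack at (205,130) and the loose strips at (315,72) and (303,150). Now I grasp the top strip.

>>> {"api": "arm_command", "payload": {"moves": [[91,[-1,0,-50],[0,0,-0.02]],[91,[-1,0,-100],[0,0,-0.02]],[91,[-1,0,-150],[0,0,-0.02]],[91,[-1,0,-185],[0,0,-0.02]],[91,[-1,0,-205],[0,0,-0.02]],[91,[-1,0,-212],[0,0,-0.02]],[91,[-1,0,-212],[0,0,-0.02]],[50,[-1,0,-212],[0,0,-0.02]],[50,[-1,0,-212],[0,0,-0.02]],[50,[-1,0,-212],[0,0,-0.02]],[50,[-1,0,-212],[0,0,-0.02]]]}}

```text
time: 5.1
tool_pos: [0.4971, -0.169, 0.1153]
ee_rot: [-0.025, 0.707, -0.025, -0.706]
wrist_force: [-0.2, 1.2, 3.1]
grip_width: 0.654
```

>>> {"api": "arm_command", "payload": {"moves": [[50,[0,0,20],[0,0,0]],[50,[0,0,60],[0,0,0]],[50,[0,0,110],[0,0,0]],[50,[5,30,145],[0,0,0]],[50,[10,80,150],[0,0,0.05]],[50,[15,135,150],[0,0,0.1]],[50,[20,190,150],[0,0,0.145]],[50,[25,245,150],[0,0,0.145]],[50,[30,300,140],[0,0,0.145]],[50,[33,350,100],[0,0,0.145]],[50,[33,374,50],[0,0,0.145]],[50,[33,374,0],[0,0,0.145]],[50,[33,374,-40],[0,0,0.145]],[50,[33,374,-70],[0,0,0.145]],[50,[33,374,-90],[0,0,0.145]],[50,[33,374,-100],[0,0,0.145]],[50,[33,374,-105],[0,0,0.145]],[50,[33,374,-105],[0,0,0.145]]]}}

```text
time: 7.35
tool_pos: [0.5301, 0.2049, 0.0103]
ee_rot: [0.026, 0.707, 0.026, -0.706]
wrist_force: [0.1, 0.0, 0.2]
grip_width: 0.647
```

Run:
```python
from h import *
im2=snap('side');im=snap('scene')
s,R=state();print(s['joint_pos'].round(2),s['tool_pos'].round(4),s['wrist_force'].round(1))
A=cv2.resize(im[130:290,180:400],None,fx=1.8,fy=1.8); B=cv2.resize(im2[130:290,180:400],None,fx=1.8,fy=1.8)
cv2.imwrite('pics/a2.png',np.hstack([A,B])[:,:,::-1])
```

```text
[ 0.07  0.72 -0.63  1.88  0.62  0.74 -2.42] [0.5303 0.205  0.0106] [-0.3 -0.7 -0.6]
```

View pics/a2.png

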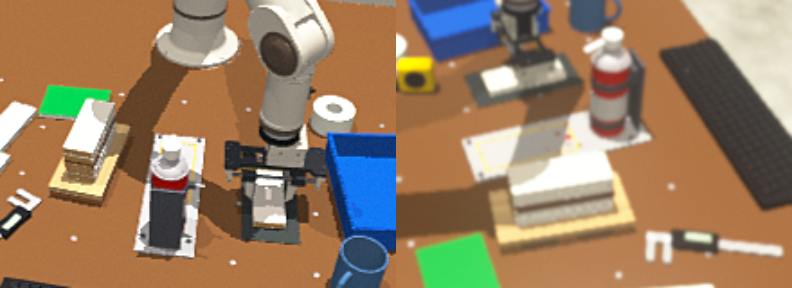

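The side crop shows one strip held over the mat and the rest of the stack undisturbed. I release it and go back with a half turn of the wrist, so the camera faces the robot and J7 is clear of its limit.

>>> {"api": "arm_command", "payload": {"moves": [[80,[0,0,0],[0,0,0]],[80,[0,0,0],[0,0,0]],[80,[0,0,30],[0,0,0]],[80,[0,0,90],[0,0,0.18]],[91,[0,0,150],[0,0,0.36]],[91,[0,0,210],[0,0,0.54]],[91,[-2,-30,270],[0,0,0.72]],[91,[-5,-60,270],[0,0,0.9]],[91,[-8,-90,270],[0,0,1.08]],[91,[-10,-120,270],[0,0,1.26]],[91,[-13,-150,270],[0,0,1.44]],[91,[-16,-180,270],[0,0,1.62]],[91,[-18,-210,270],[0,0,1.8]],[91,[-20,-240,270],[0,0,1.98]],[91,[-23,-270,270],[0,0,2.16]],[91,[-25,-300,270],[0,0,2.34]],[91,[-28,-330,270],[0,0,2.52]],[91,[-31,-360,270],[0,0,2.7]],[91,[-33,-374,270],[0,0,2.88]],[91,[-33,-374,270],[0,0,2.997]]]}}

```text
time: 9.95
tool_pos: [0.4962, -0.1711, 0.2795]
ee_rot: [0.707, 0.025, 0.707, -0.025]
wrist_force: [0.8, 0.9, 0.1]
grip_width: 0.997
```

Run:
```python
from h import *
s,R=state();print(s['joint_pos'].round(2),s['tool_pos'].round(4),R.round(3))
snap('wrist','w2')
for t,z in (('up1',.11),('pallet_top',.03)): print(t,rect('wrist',t,z))
snap('side');snap('scene');
for c in('side','scene'):print(rect(c,'up1',.11))
```

```text
[ 1.34  0.66 -1.51  1.78  0.68  1.37  1.18] [ 0.4962 -0.1711  0.2795] [[-0.     0.069  0.998]
 [-0.     0.998 -0.069]
 [-1.    -0.    -0.   ]]
up1 [(0.74, array([504., 122.]), 127, 58, 4.5), (0.6, array([ 495., -163.]), 160, 62, -3.8)]
pallet_top [(0.87, array([ 497., -163.]), 221, 113, -4.1)]
[(0.88, array([ 494., -175.]), 159, 75, -3.0), (0.76, array([488.,  79.]), 117, 69, 3.6), (0.71, array([ 488., -217.]), 153, 13, -3.6)]
[(0.7, array([628., 196.]), 160, 60, 5.1), (0.62, array([ 505., -161.]), 173, 64, -3.1), (0.54, array([ 543., -131.]), 155, 57, -25.4)]
```

>>> {"api": "arm_command", "payload": {"moves": [[91,[0,2,-50],[0,0,0]],[91,[0,2,-100],[0,0,0]],[91,[0,2,-145],[0,0,0]],[91,[0,2,-170],[0,0,0]],[91,[0,2,-181],[0,0,0]],[91,[0,2,-181],[0,0,0]],[50,[0,2,-181],[0,0,0]],[50,[0,2,-181],[0,0,0]],[50,[0,2,-181],[0,0,0]],[50,[0,2,-181],[0,0,0]],[50,[0,2,-160],[0,0,0]],[50,[0,2,-120],[0,0,0]],[50,[0,2,-60],[0,0,0]],[50,[3,30,-20],[0,0,0]],[50,[8,80,-10],[0,0,0.05]],[50,[13,130,-10],[0,0,0.1]],[50,[18,185,-10],[0,0,0.145]],[50,[23,240,-10],[0,0,0.145]],[50,[28,295,-20],[0,0,0.145]],[50,[33,345,-50],[0,0,0.145]]]}}

```text
time: 12.8
tool_pos: [0.5306, 0.1784, 0.232]
ee_rot: [0.708, -0.026, 0.705, 0.027]
wrist_force: [1.1, -1.0, -1.2]
grip_width: 0.651
```

>>> {"api": "arm_command", "payload": {"moves": [[50,[0,29,-50],[0,0,0]],[50,[0,29,-100],[0,0,0]],[50,[0,29,-150],[0,0,0]],[50,[0,29,-185],[0,0,0]],[50,[0,29,-200],[0,0,0]],[50,[0,29,-204],[0,0,0]],[50,[0,29,-204],[0,0,0]],[80,[0,29,-204],[0,0,0]],[80,[0,29,-204],[0,0,0]],[80,[0,29,-180],[0,0,0]],[80,[0,29,-130],[0,0,0]],[85,[0,10,-70],[0,0,0]],[91,[-5,-40,-10],[0,0,0]],[91,[-10,-95,0],[0,0,-0.05]],[91,[-15,-150,0],[0,0,-0.1]],[91,[-20,-205,0],[0,0,-0.145]],[91,[-25,-255,0],[0,0,-0.145]],[91,[-30,-305,0],[0,0,-0.145]],[91,[-33,-343,-30],[0,0,-0.145]],[91,[-33,-343,-60],[0,0,-0.145]]]}}

```text
time: 15.3
tool_pos: [0.4965, -0.1716, 0.1703]
ee_rot: [0.707, 0.027, 0.706, -0.028]
wrist_force: [0.4, 0.7, -1.1]
grip_width: 0.991
```

Run:
```python
from h import *
s,R=state();print(s['joint_pos'].round(2),s['tool_pos'].round(4))
im2=snap('side');im=snap('scene')
A=cv2.resize(im[130:290,180:400],None,fx=1.8,fy=1.8); B=cv2.resize(im2[130:290,180:400],None,fx=1.8,fy=1.8)
cv2.imwrite('pics/a3.png',np.hstack([A,B])[:,:,::-1])
```

```text
[ 1.23  0.69 -1.29  1.9   0.74  1.14  1.14] [ 0.4965 -0.1716  0.1703]
```

View pics/a3.png

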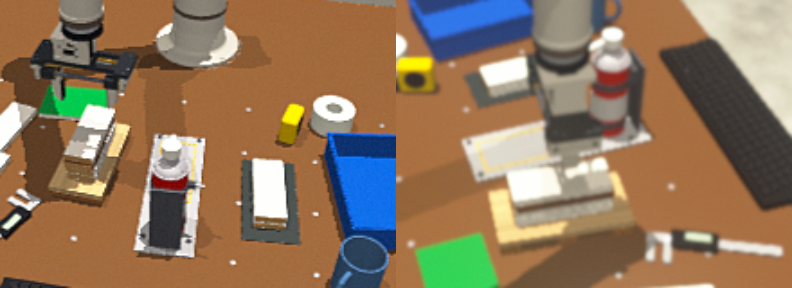

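Two strips lie on the mat, and one white strip is left on the walnut.

>>> {"api": "arm_command", "payload": {"moves": [[91,[0,0,-40],[0,0,0]],[91,[0,0,-70],[0,0,0]],[91,[0,0,-87],[0,0,0]],[91,[0,0,-87],[0,0,0]],[50,[0,0,-87],[0,0,0]],[50,[0,0,-87],[0,0,0]],[50,[0,0,-87],[0,0,0]],[50,[0,0,-87],[0,0,0]],[50,[0,0,-65],[0,0,0]],[50,[0,0,-20],[0,0,0]],[50,[0,0,40],[0,0,0]],[50,[3,30,80],[0,0,0]],[50,[8,80,90],[0,0,0.05]],[50,[13,130,90],[0,0,0.1]],[50,[18,185,90],[0,0,0.145]],[50,[23,240,90],[0,0,0.145]],[50,[28,295,80],[0,0,0.145]],[50,[33,345,60],[0,0,0.145]],[50,[33,372,10],[0,0,0.145]]]}}

```text
time: 17.77
tool_pos: [0.531, 0.2094, 0.1826]
ee_rot: [0.709, -0.026, 0.704, 0.028]
wrist_force: [1.3, -0.8, -1.7]
grip_width: 0.65
```

>>> {"api": "arm_command", "payload": {"moves": [[50,[0,0,-60],[0,0,0]],[50,[0,0,-105],[0,0,0]],[50,[0,0,-128],[0,0,0]],[50,[0,0,-137],[0,0,0]],[50,[0,0,-137],[0,0,0]],[80,[0,0,-137],[0,0,0]],[80,[0,0,-137],[0,0,0]],[80,[0,0,-110],[0,0,0]],[80,[0,0,-60],[0,0,0]],[85,[0,-20,0],[0,0,0]],[91,[-5,-70,50],[0,0,0]],[91,[-10,-125,60],[0,0,-0.05]],[91,[-15,-180,60],[0,0,-0.1]],[91,[-20,-235,60],[0,0,-0.145]],[91,[-25,-290,60],[0,0,-0.145]],[91,[-30,-340,50],[0,0,-0.145]],[91,[-33,-372,20],[0,0,-0.145]],[91,[-33,-372,20],[0,0,-0.145]]]}}

```text
time: 20.02
tool_pos: [0.4946, -0.1706, 0.1981]
ee_rot: [0.705, 0.027, 0.708, -0.027]
wrist_force: [0.1, 0.1, 0.0]
grip_width: 0.995
```

Run:
```python
from h import *
s,R=state();print(s['joint_pos'].round(2),s['tool_pos'].round(4))
im=snap('wrist');im2=snap('side')
for t in('walnut','pallet_top','mark_spot'):
  z=dict(walnut=.078,pallet_top=.03,mark_spot=.006)[t]
  print(t,rect('wrist',t,z),[(round(d['conf'],2),at_z('wrist',d['position'],z).round(3)) for d in r.tip_of(t,'wrist')[:2]])
cv2.imwrite('pics/a4.png',np.hstack([cv2.resize(im,(480,360)),cv2.resize(im2[150:280,200:315],(318,360))])[:,:,::-1])
```

```text
[ 1.24  0.63 -1.3   1.88  0.67  1.17  1.2 ] [ 0.4946 -0.1706  0.1981]
walnut [(0.87, array([ 503., -160.]), 162, 61, -2.8), (0.2, array([ 346., -229.]), 123, 64, -86.6)] [(0.7, array([ 0.497, -0.163,  0.078])), (0.41, array([ 0.477, -0.018,  0.078]))]
pallet_top [(0.85, array([ 501., -160.]), 224, 114, -3.7), (0.46, array([ 666., -266.]), 140, 47, -14.9), (0.21, array([574., 164.]), 63, 6, 12.6)] []
mark_spot [(0.64, array([509.,  19.]), 262, 113, 3.5)] [(0.97, array([0.489, 0.019, 0.006]))]
```

View pics/a4.png

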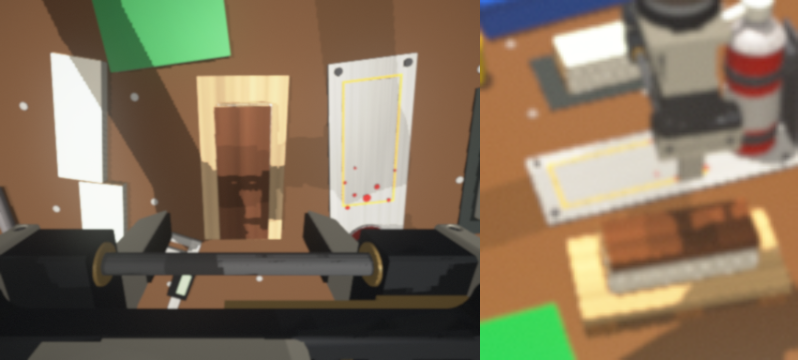

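The walnut strip is exposed (about (243,170) in the wrist view) and the yellow outline is at about (372,142). I carry the walnut there.

>>> {"api": "arm_command", "payload": {"moves": [[91,[0,0,-55],[0,0,0]],[91,[0,0,-105],[0,0,0]],[91,[0,0,-127],[0,0,0]],[91,[0,0,-133],[0,0,0]],[91,[0,0,-133],[0,0,0]],[50,[0,0,-133],[0,0,0]],[50,[0,0,-133],[0,0,0]],[50,[0,0,-133],[0,0,0]],[50,[0,0,-133],[0,0,0]],[50,[0,0,-115],[0,0,0]],[50,[0,0,-75],[0,0,0]],[50,[0,20,-40],[0,0,0.03]],[50,[0,70,-40],[0,0,0.06]],[50,[-2,120,-40],[0,0,0.1]],[50,[-3,160,-50],[0,0,0.117]],[50,[-3,179,-90],[0,0,0.117]],[50,[-3,179,-130],[0,0,0.117]],[50,[-3,179,-150],[0,0,0.117]],[50,[-3,179,-150],[0,0,0.117]]]}}

```text
time: 22.8
tool_pos: [0.4926, 0.0118, 0.0493]
ee_rot: [0.706, -0.017, 0.708, 0.017]
wrist_force: [0.3, -0.5, -1.4]
grip_width: 0.65
```

Run:
```python
from h import *
s,R=state();print(s['joint_pos'].round(2),s['tool_pos'].round(4))
im=snap('scene');im2=snap('side')
cv2.imwrite('pics/a5.png',np.hstack([cv2.resize(im[140:280,180:340],(400,350)),cv2.resize(im2[130:270,190:350],(400,350))])[:,:,::-1])
print(rect('side','walnut',.04),rect('scene','walnut',.04))
```

```text
[ 0.76  0.76 -1.08  2.05  0.88  0.9   0.79] [0.4926 0.0118 0.0493]
[(0.61, array([501.,  23.]), 165, 74, 1.4)] [(0.66, array([ 483., -167.]), 172, 69, -3.1), (0.51, array([446.,  14.]), 96, 50, 7.1), (0.37, array([ 523., -157.]), 230, 119, -4.0)]
```

View pics/a5.png

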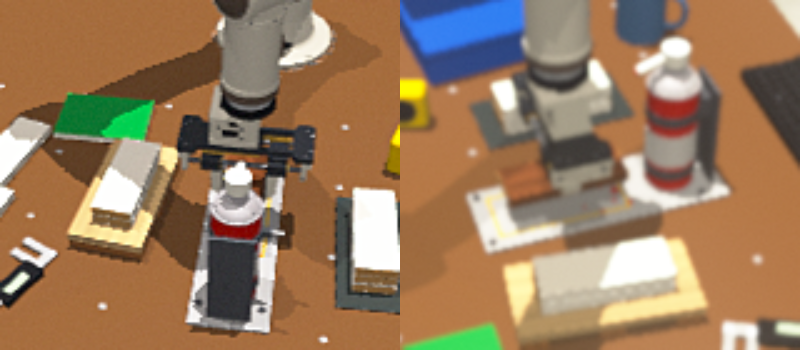

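>>> {"api": "arm_command", "payload": {"moves": [[50,[0,0,-25],[0,0,0]],[50,[0,0,-36],[0,0,0]],[50,[0,0,-37],[0,0,0]],[50,[0,0,-37],[0,0,0]],[75,[0,0,-37],[0,0,0]],[75,[0,0,-37],[0,0,0]],[75,[0,0,-37],[0,0,0]],[75,[0,0,0],[0,0,0]],[75,[0,0,60],[0,0,0]],[60,[-10,0,120],[0,0,0]],[30,[-20,0,180],[0,0,0]],[0,[-20,0,240],[0,0,0]],[0,[-20,0,290],[0,0,0]],[0,[-20,0,290],[0,0,0]],[0,[-20,0,290],[0,0,0]]]}}

```text
time: 24.88
tool_pos: [0.4731, 0.0113, 0.3391]
ee_rot: [0.707, -0.017, 0.707, 0.016]
wrist_force: [-1.0, -0.4, -0.4]
grip_width: 0.211
```

Run:
```python
from h import *
s,R=state();print(s['joint_pos'].round(2),s['tool_pos'].round(4))
im=snap('wrist');im2=snap('side');im3=snap('scene')
cv2.imwrite('pics/a6.png',np.hstack([cv2.resize(im,(400,300)),cv2.resize(im2[130:250,190:350],(400,300))])[:,:,::-1])
print(rect('wrist','walnut',.022),rect('side','walnut',.022))
for c in('wrist','side','scene'):
  print(c,[(round(d['conf'],2),np.round(d['position'],1),at_z(c,d['position'],.218).round(3)) for d in r.tip_of('cap_top',c)[:2]], [(round(d['conf'],2),at_z(c,d['position'],.006).round(3)) for d in r.tip_of('mark_spot',c)[:2]])
  for d in r.outline_of('cap_top',c)[:1]:
     ys,xs=np.nonzero(d['pixels']);print('  mask',d['conf'],xs.min(),xs.max(),ys.min(),ys.max())
```

```text
[ 1.17  0.35 -1.51  1.81  0.36  1.32  1.19] [0.4731 0.0113 0.3391]
[(0.9, array([494.,  14.]), 161, 65, 2.6)] [(0.85, array([494.,   1.]), 161, 75, 4.1)]
wrist [(0.73, array([396.6,  66. ]), array([0.349, 0.141, 0.218])), (0.55, array([252.3, 318.9]), array([0.65 , 0.019, 0.218]))] []
  mask 0.65 324 392 125 238
side [(0.68, array([301.9, 147. ]), array([0.653, 0.023, 0.218]))] [(0.72, array([ 0.496, -0.005,  0.006]))]
  mask 0.58 284 305 146 159
scene [(0.53, array([329.9, 241.6]), array([0.748, 0.193, 0.218])), (0.5, array([274.3, 209.4]), array([0.643, 0.018, 0.218]))] [(0.6, array([0.485, 0.023, 0.006])), (0.6, array([ 0.466, -0.159,  0.006]))]
  mask 0.67 270 280 206 218
```

View pics/a6.png

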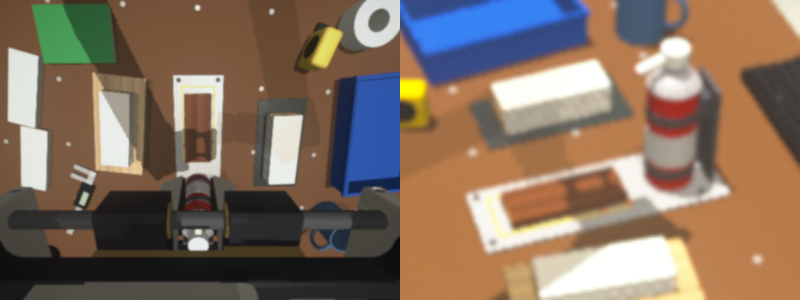

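The walnut lies inside the outline, with the yellow line visible all around it. The cap is at about (0.649, 0.018), and the cameras agree to within 1 cm.

>>> {"api": "arm_command", "payload": {"moves": [[0,[50,2,0],[0,0,0]],[0,[105,4,0],[0,0,0]],[0,[155,6,0],[0,0,0]],[0,[176,6,-20],[0,0,0]],[0,[176,6,-60],[0,0,0]],[0,[176,6,-95],[0,0,0]],[0,[176,6,-108],[0,0,0]],[0,[176,6,-114],[0,0,0]],[0,[176,6,-114],[0,0,0]],[0,[176,6,-114],[0,0,0]]]}}

```text
time: 26.82
tool_pos: [0.6503, 0.018, 0.2272]
ee_rot: [0.708, -0.016, 0.706, 0.016]
wrist_force: [-0.3, 0.4, 0.5]
grip_width: 0.008
```

Run:
```python
from h import *
s,R=state();print(s['joint_pos'].round(2),s['tool_pos'].round(4),s['wrist_force'].round(1))
im=snap('scene');im2=snap('side')
cv2.imwrite('pics/a7.png',np.hstack([cv2.resize(im[140:240,220:320],(400,400)),cv2.resize(im2[100:200,250:350],(400,400))])[:,:,::-1])
```

```text
[ 0.64  0.72 -1.11  1.54  0.66  1.3   1.06] [0.6503 0.018  0.2272] [-0.3  0.4  0.5]
```

View pics/a7.png

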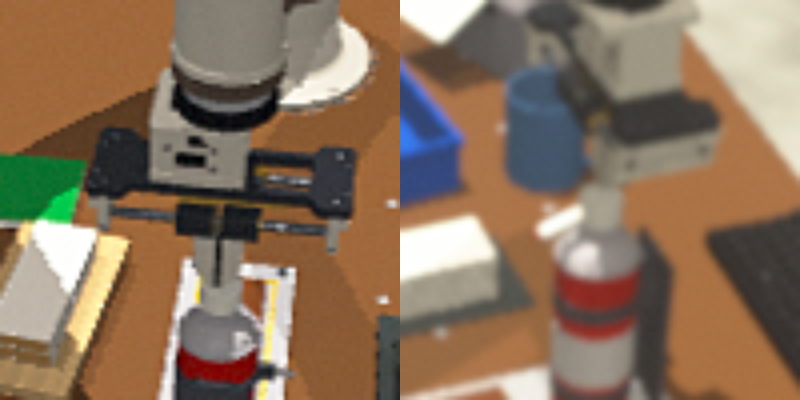

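Both views show the shut fingers just above the middle of the cap. I press it.

>>> {"api": "arm_command", "payload": {"moves": [[0,[0,0,-6],[0,0,0]],[0,[0,0,-10],[0,0,0]],[0,[0,0,-14],[0,0,0]],[0,[0,0,-17],[0,0,0]],[0,[0,0,-19],[0,0,0]],[0,[0,0,-19],[0,0,0]],[0,[0,0,-19],[0,0,0]]]}}

```text
time: 27.8
tool_pos: [0.6502, 0.0178, 0.2119]
ee_rot: [0.708, -0.017, 0.706, 0.015]
wrist_force: [-10.3, -4.0, 29.5]
grip_width: 0.006
```

>>> {"api": "arm_command", "payload": {"moves": [[0,[0,0,0],[0,0,0]],[0,[0,0,0],[0,0,0]],[0,[0,0,0],[0,0,0]],[0,[0,0,0],[0,0,0]],[0,[0,0,15],[0,0,0]],[0,[0,0,60],[0,0,0]],[30,[-40,0,110],[0,0,0]],[60,[-95,0,120],[0,0,0]],[91,[-140,-3,110],[0,0,0]],[91,[-157,-6,60],[0,0,0]],[91,[-157,-6,0],[0,0,0]],[91,[-157,-6,0],[0,0,0]],[91,[-157,-6,0],[0,0,0]]]}}

```text
time: 29.42
tool_pos: [0.4937, 0.0127, 0.2083]
ee_rot: [0.707, -0.016, 0.706, 0.017]
wrist_force: [0.4, 0.5, 0.5]
grip_width: 0.717
```

Run:
```python
from h import *
s,R=state();print(s['joint_pos'].round(2),s['tool_pos'].round(4),s['wrist_force'].round(1))
im=snap('wrist');im2=snap('side');snap('scene')
cv2.imwrite('pics/a8.png',np.hstack([cv2.resize(im,(400,300)),cv2.resize(im2[100:230,200:373],(400,300))])[:,:,::-1])
for c in('wrist','side'):print(rect(c,'walnut',.022))
print(rect('side','box_floor',.02),rect('scene','box_floor',.02),rect('wrist','box_floor',.02))
for c in('wrist','side','scene'):print(c,[(round(d['conf'],2),at_z(c,d['position'],.005).round(3)) for d in r.tip_of('box_floor',c)[:2]])
```

```text
[ 0.92  0.5  -1.25  1.94  0.53  1.1   1.06] [0.4937 0.0127 0.2083] [0.4 0.5 0.5]
[(0.81, array([496.,  11.]), 160, 60, 3.1), (0.51, array([ 611., -264.]), 52, 44, -50.7)]
[(0.8, array([495.,   2.]), 162, 72, 2.3), (0.63, array([523., 181.]), 170, 64, -14.5)]
[(0.83, array([445., 434.]), 282, 197, -85.3), (0.35, array([524., 183.]), 163, 59, -12.3)] [(0.79, array([471., 435.]), 324, 214, 8.6)] [(0.74, array([490., 327.]), 240, 46, 19.1)]
wrist []
side [(0.73, array([0.493, 0.434, 0.005]))]
scene [(0.96, array([0.494, 0.421, 0.005]))]
```

View pics/a8.png

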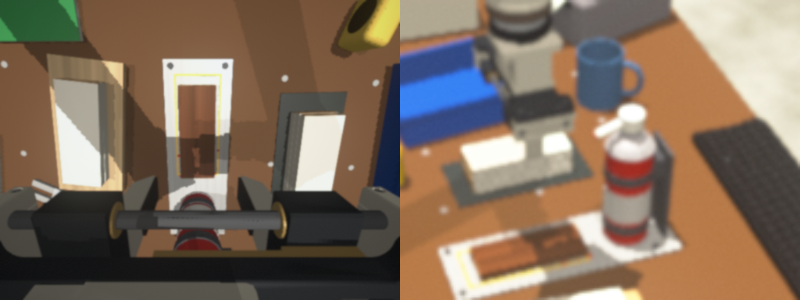

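The walnut is still in place after the press. I pick it up and carry it to the box.

>>> {"api": "arm_command", "payload": {"moves": [[91,[0,0,-60],[0,0,0]],[91,[0,0,-115],[0,0,0]],[91,[0,0,-165],[0,0,0]],[91,[0,0,-188],[0,0,0]],[91,[0,0,-194],[0,0,0]],[91,[0,0,-194],[0,0,0]],[50,[0,0,-194],[0,0,0]],[50,[0,0,-194],[0,0,0]],[50,[0,0,-194],[0,0,0]],[50,[0,0,-194],[0,0,0]],[50,[0,0,-170],[0,0,0]],[50,[0,0,-120],[0,0,0]],[50,[0,0,-60],[0,0,0]],[50,[0,40,-20],[0,0,0]],[50,[0,95,0],[0,0,0.03]],[50,[0,150,0],[0,0,0.06]],[50,[0,205,0],[0,0,0.1]],[50,[0,260,0],[0,0,0.1]],[50,[0,315,0],[0,0,0.1]],[50,[2,370,0],[0,0,0.1]]]}}

```text
time: 32.48
tool_pos: [0.4943, 0.3831, 0.2063]
ee_rot: [0.705, -0.052, 0.705, 0.051]
wrist_force: [1.2, -0.2, 0.0]
grip_width: 0.646
```

>>> {"api": "arm_command", "payload": {"moves": [[50,[0,45,0],[0,0,0]],[50,[0,45,-50],[0,0,0]],[50,[0,45,-100],[0,0,0]],[50,[0,45,-100],[0,0,0]],[50,[0,45,-100],[0,0,0]]]}}

```text
time: 33.1
tool_pos: [0.4949, 0.4276, 0.1083]
ee_rot: [0.705, -0.051, 0.705, 0.052]
wrist_force: [1.1, 0.0, -0.2]
grip_width: 0.65
```

Run:
```python
from h import *
s,R=state();print(s['joint_pos'].round(2),s['tool_pos'].round(4),s['wrist_force'].round(1),s['grip_width'])
im=snap('scene');im2=snap('side');w=snap('wrist')
cv2.imwrite('pics/a9.png',np.hstack([cv2.resize(im[170:290,330:450],(266,266)),cv2.resize(im2[80:200,170:290],(266,266)),cv2.resize(w,(266,266))])[:,:,::-1])
```

```text
[-0.11  0.83 -0.98  1.62  0.75  1.11  0.42] [0.4949 0.4276 0.1083] [ 1.1  0.  -0.2] 0.6497032633627975
```

View pics/a9.png

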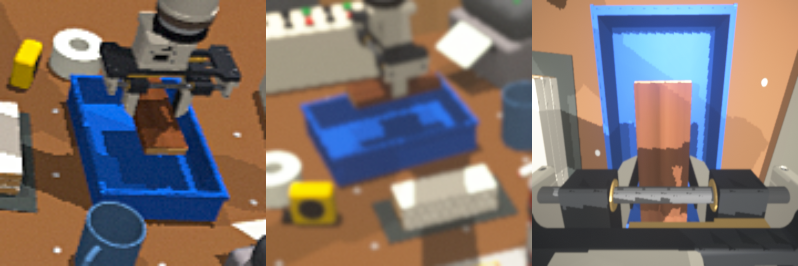

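The walnut is centred over the box in all three views. I lower and release it.

>>> {"api": "arm_command", "payload": {"moves": [[50,[0,0,-50],[0,0,0]],[50,[0,0,-80],[0,0,0]],[50,[0,0,-92],[0,0,0]],[50,[0,0,-92],[0,0,0]],[72,[0,0,-92],[0,0,0]],[72,[0,0,-92],[0,0,0]],[72,[0,0,-92],[0,0,0]],[72,[0,0,-60],[0,0,0]],[72,[0,0,0],[0,0,0]],[72,[0,0,60],[0,0,0]],[80,[0,-20,110],[0,0,0]],[91,[5,-75,110],[0,0,0]],[91,[15,-130,110],[0,0,-0.05]],[91,[30,-185,110],[0,0,-0.075]],[91,[35,-222,80],[0,0,-0.075]],[91,[35,-222,50],[0,0,-0.075]],[91,[35,-222,50],[0,0,-0.075]]]}}

```text
time: 35.38
tool_pos: [0.5284, 0.2033, 0.1552]
ee_rot: [0.705, -0.025, 0.708, 0.024]
wrist_force: [0.0, 0.6, 0.3]
grip_width: 0.99
```

Run:
```python
from h import *
s,R=state();print(s['joint_pos'].round(2),s['tool_pos'].round(4),s['wrist_force'].round(1),np.degrees(np.arctan2(R[1,2],R[0,2])))
im=snap('scene');im2=snap('side');w=snap('wrist')
cv2.imwrite('pics/a10.png',np.hstack([cv2.resize(im[150:290,160:450],(450,217)),cv2.resize(w,(289,217))])[:,:,::-1])
print(rect('wrist','up1',.051)); print(rect('wrist','mat_top',.003)); 
print(rect('scene','walnut',.021)); 
for c in('side','scene'):print(rect(c,'loose1',.016),rect(c,'up1',.051))
```

```text
[ 0.37  0.65 -1.07  1.81  0.65  1.08  0.7 ] [0.5284 0.2033 0.1552] [0.  0.6 0.3] 4.032682222051873
[(0.73, array([529., 205.]), 161, 62, 4.8)]
[(0.75, array([531., 209.]), 222, 111, 4.0)]
[(0.61, array([ 334., -242.]), 147, 118, 88.8), (0.6, array([501., 426.]), 154, 68, 8.0), (0.59, array([472., 435.]), 330, 216, 8.4)]
[(0.88, array([ 588., -387.]), 161, 69, -11.2), (0.83, array([ 426., -380.]), 162, 71, -14.3)] [(0.72, array([513., 146.]), 165, 66, -16.7), (0.68, array([528., 192.]), 161, 77, 5.0), (0.55, array([520., 124.]), 152, 20, 5.1)]
[(0.73, array([ 598., -376.]), 169, 77, -9.0), (0.7, array([ 437., -369.]), 173, 73, -15.5)] [(0.66, array([539., 206.]), 171, 62, 4.1), (0.58, array([646., 209.]), 49, 14, -85.5)]
```

View pics/a10.png

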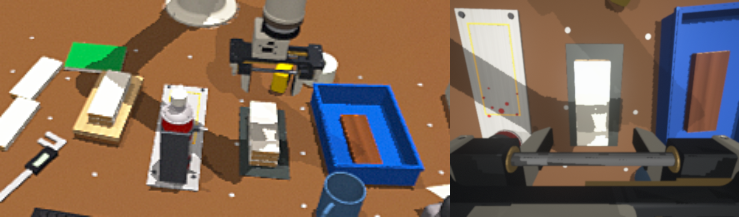

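The walnut lies flat in the box and the three white strips are stacked on the mat. I return the first white strip.

>>> {"api": "arm_command", "payload": {"moves": [[91,[0,0,-60],[0,0,0]],[91,[0,0,-100],[0,0,0]],[91,[0,0,-115],[0,0,0]],[91,[0,0,-115],[0,0,0]],[50,[0,0,-115],[0,0,0]],[50,[0,0,-115],[0,0,0]],[50,[0,0,-115],[0,0,0]],[50,[0,0,-115],[0,0,0]],[50,[0,0,-90],[0,0,0]],[50,[0,0,-40],[0,0,0]],[50,[0,0,20],[0,0,0]],[50,[-3,-30,75],[0,0,0]],[50,[-8,-80,95],[0,0,-0.05]],[50,[-13,-135,95],[0,0,-0.1]],[50,[-18,-190,95],[0,0,-0.145]],[50,[-23,-245,95],[0,0,-0.145]],[50,[-28,-300,85],[0,0,-0.145]],[50,[-33,-350,40],[0,0,-0.145]],[50,[-33,-372,0],[0,0,-0.145]],[50,[-33,-372,-40],[0,0,-0.145]]]}}

```text
time: 38.38
tool_pos: [0.4961, -0.1707, 0.1163]
ee_rot: [0.707, 0.027, 0.707, -0.028]
wrist_force: [-0.1, 0.8, -0.6]
grip_width: 0.648
```

>>> {"api": "arm_command", "payload": {"moves": [[50,[0,0,-30],[0,0,0]],[50,[0,0,-45],[0,0,0]],[50,[0,0,-49],[0,0,0]],[50,[0,0,-49],[0,0,0]],[80,[0,0,-49],[0,0,0]],[80,[0,0,-49],[0,0,0]],[80,[0,0,-25],[0,0,0]],[80,[0,0,30],[0,0,0]],[85,[0,0,90],[0,0,0]],[91,[0,0,130],[0,0,0]],[91,[0,0,130],[0,0,0]]]}}

```text
time: 39.75
tool_pos: [0.4988, -0.1675, 0.2501]
ee_rot: [0.709, 0.025, 0.705, -0.027]
wrist_force: [0.5, 0.2, -0.8]
grip_width: 0.988
```

Run:
```python
from h import *
s,R=state();print(s['joint_pos'].round(2),s['tool_pos'].round(4))
im=snap('scene');im2=snap('side');w=snap('wrist')
cv2.imwrite('pics/a11.png',np.hstack([cv2.resize(w,(400,300)),cv2.resize(im2[170:280,200:347],(400,300))])[:,:,::-1])
print(rect('wrist','up1',.078),rect('wrist','pallet_top',.03))
for c in('side','scene'):print(rect(c,'up1',.078))
```

```text
[ 1.21  0.47 -1.21  1.82  0.48  1.18  1.35] [ 0.4988 -0.1675  0.2501]
[(0.84, array([ 495., -167.]), 158, 60, -3.9), (0.82, array([511., 119.]), 136, 12, 4.1), (0.7, array([515., 134.]), 144, 31, 12.0)] [(0.64, array([ 495., -164.]), 218, 110, -4.1)]
[(0.97, array([495., 136.]), 114, 75, 4.7), (0.62, array([ 497., -176.]), 159, 73, -3.7)]
[(0.95, array([ 504., -164.]), 173, 65, -4.1), (0.58, array([581., 200.]), 173, 66, 2.8), (0.46, array([671., 206.]), 54, 16, -87.6)]
```

View pics/a11.png

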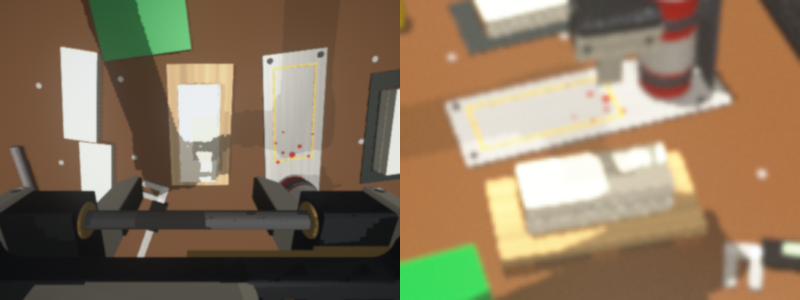

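The stack is flush and centred on the pallet to within about 3 mm. Next strip from the mat.

>>> {"api": "arm_command", "payload": {"moves": [[91,[5,60,0],[0,0,0.05]],[91,[10,120,0],[0,0,0.1]],[91,[15,180,0],[0,0,0.145]],[91,[20,240,0],[0,0,0.145]],[91,[25,300,0],[0,0,0.145]],[91,[33,350,-30],[0,0,0.145]],[91,[33,372,-85],[0,0,0.145]],[91,[33,372,-140],[0,0,0.145]],[91,[33,372,-190],[0,0,0.145]],[91,[33,372,-215],[0,0,0.145]],[91,[33,372,-221],[0,0,0.145]],[91,[33,372,-221],[0,0,0.145]],[50,[33,372,-221],[0,0,0.145]],[50,[33,372,-221],[0,0,0.145]],[50,[33,372,-221],[0,0,0.145]],[50,[33,372,-221],[0,0,0.145]],[50,[33,372,-195],[0,0,0.145]],[50,[33,372,-140],[0,0,0.145]],[50,[33,372,-80],[0,0,0.145]],[50,[33,350,-20],[0,0,0.145]]]}}

```text
time: 42.6
tool_pos: [0.5288, 0.1849, 0.2274]
ee_rot: [0.707, -0.026, 0.707, 0.027]
wrist_force: [1.2, -1.9, -0.2]
grip_width: 0.648
```

>>> {"api": "arm_command", "payload": {"moves": [[50,[-5,-55,20],[0,0,-0.05]],[50,[-10,-110,20],[0,0,-0.1]],[50,[-15,-165,20],[0,0,-0.145]],[50,[-20,-220,20],[0,0,-0.145]],[50,[-25,-275,10],[0,0,-0.145]],[50,[-33,-325,-20],[0,0,-0.145]],[50,[-33,-350,-70],[0,0,-0.145]],[50,[-33,-350,-115],[0,0,-0.145]],[50,[-33,-350,-137],[0,0,-0.145]],[50,[-33,-350,-142],[0,0,-0.145]],[50,[-33,-350,-143],[0,0,-0.145]],[50,[-33,-350,-143],[0,0,-0.145]],[80,[-33,-350,-143],[0,0,-0.145]],[80,[-33,-350,-143],[0,0,-0.145]],[80,[-33,-350,-120],[0,0,-0.145]],[80,[-33,-350,-70],[0,0,-0.145]],[91,[-33,-350,-10],[0,0,-0.145]],[91,[-33,-350,20],[0,0,-0.145]]]}}

```text
time: 44.85
tool_pos: [0.4984, -0.1662, 0.2488]
ee_rot: [0.708, 0.025, 0.705, -0.026]
wrist_force: [1.5, -0.5, -0.5]
grip_width: 0.982
```

>>> {"api": "arm_command", "payload": {"moves": [[91,[5,60,0],[0,0,0.05]],[91,[10,120,0],[0,0,0.1]],[91,[15,180,0],[0,0,0.145]],[91,[20,240,0],[0,0,0.145]],[91,[25,300,0],[0,0,0.145]],[91,[33,350,-30],[0,0,0.145]],[91,[33,372,-85],[0,0,0.145]],[91,[33,372,-140],[0,0,0.145]],[91,[33,372,-195],[0,0,0.145]],[91,[33,372,-230],[0,0,0.145]],[91,[33,372,-237],[0,0,0.145]],[91,[33,372,-237],[0,0,0.145]],[50,[33,372,-237],[0,0,0.145]],[50,[33,372,-237],[0,0,0.145]],[50,[33,372,-237],[0,0,0.145]],[50,[33,372,-237],[0,0,0.145]],[50,[33,372,-205],[0,0,0.145]],[50,[33,372,-145],[0,0,0.145]],[50,[33,372,-85],[0,0,0.145]],[50,[33,350,-25],[0,0,0.145]]]}}

```text
time: 47.35
tool_pos: [0.5289, 0.1854, 0.2212]
ee_rot: [0.707, -0.026, 0.707, 0.027]
wrist_force: [1.1, -0.6, 0.4]
grip_width: 0.652
```

>>> {"api": "arm_command", "payload": {"moves": [[50,[-5,-55,25],[0,0,-0.05]],[50,[-10,-110,25],[0,0,-0.1]],[50,[-15,-165,25],[0,0,-0.145]],[50,[-20,-220,25],[0,0,-0.145]],[50,[-25,-275,15],[0,0,-0.145]],[50,[-33,-325,-15],[0,0,-0.145]],[50,[-33,-350,-65],[0,0,-0.145]],[50,[-33,-350,-105],[0,0,-0.145]],[50,[-33,-350,-118],[0,0,-0.145]],[50,[-33,-350,-122],[0,0,-0.145]],[50,[-33,-350,-122],[0,0,-0.145]],[80,[-33,-350,-122],[0,0,-0.145]],[80,[-33,-350,-122],[0,0,-0.145]],[80,[-33,-350,-100],[0,0,-0.145]],[80,[-33,-350,-60],[0,0,-0.145]],[91,[-33,-350,0],[0,0,-0.145]],[91,[-33,-380,60],[0,0,-0.145]],[91,[-33,-440,90],[0,0,-0.2]],[91,[-33,-490,90],[0,0,-0.25]],[91,[-33,-490,90],[0,0,-0.25]]]}}

```text
time: 49.85
tool_pos: [0.4955, -0.3124, 0.3104]
ee_rot: [0.704, 0.066, 0.703, -0.067]
wrist_force: [-0.4, 0.9, -0.9]
grip_width: 0.989
```

Run:
```python
from h import *
s,R=state();print(s['joint_pos'].round(2),s['tool_pos'].round(4),np.degrees(np.arctan2(R[1,2],R[0,2])))
im=snap('scene');im2=snap('side');w=snap('wrist')
cv2.imwrite('pics/a12.png',np.hstack([cv2.resize(w,(400,300)),cv2.resize(im2[190:350,180:393],(400,300))])[:,:,::-1])
for c in('wrist','side','scene'):print(c,rect(c,'loose1',.016))
print(rect('wrist','up1',.11),rect('wrist','pallet_top',.03))
```

```text
[ 1.32  0.49 -1.11  1.6   0.46  1.33  1.52] [ 0.4955 -0.3124  0.3104] -10.77781632954064
wrist [(0.86, array([ 588., -377.]), 162, 62, -10.8), (0.61, array([ 427., -373.]), 160, 64, -12.0)]
side [(0.85, array([ 427., -380.]), 159, 69, -12.9), (0.85, array([ 588., -385.]), 162, 72, -11.5), (0.49, array([ 313., -254.]), 162, 111, -85.6)]
scene [(0.95, array([ 435., -368.]), 167, 70, -13.2), (0.58, array([ 600., -374.]), 172, 71, -11.2), (0.36, array([256., 339.]), 143, 91, -2.8)]
[(0.84, array([ 495., -167.]), 160, 64, -3.7), (0.75, array([ 487., -201.]), 137, 7, -4.9), (0.66, array([ 487., -205.]), 145, 6, -4.6)] [(0.76, array([ 496., -167.]), 221, 115, -3.5)]
```

View pics/a12.png

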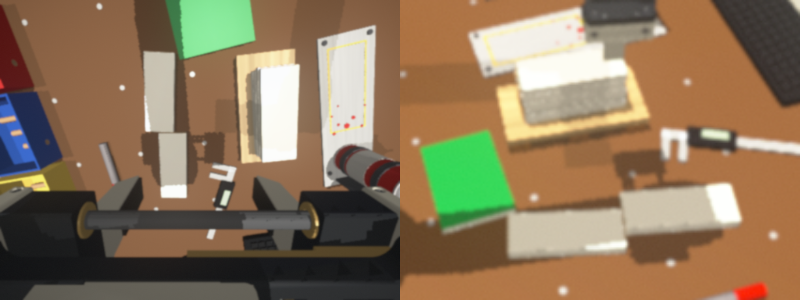

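The stack is five high, at (495,-167) mm. The loose strips lie at (588,-381) and (427,-377) mm with yaws of -11 and -13 degrees, both clear for the fingers. I take the far one first.

>>> {"api": "arm_command", "payload": {"moves": [[84,[45,-35,-20],[0,0,0]],[84,[92,-74,-50],[0,0,-0.01]],[84,[92,-74,-110],[0,0,-0.01]],[84,[92,-74,-170],[0,0,-0.01]],[84,[92,-74,-230],[0,0,-0.01]],[84,[92,-74,-280],[0,0,-0.01]],[84,[92,-74,-300],[0,0,-0.01]],[84,[92,-74,-305],[0,0,-0.01]],[84,[92,-74,-305],[0,0,-0.01]],[50,[92,-74,-305],[0,0,-0.01]],[50,[92,-74,-305],[0,0,-0.01]],[50,[92,-74,-305],[0,0,-0.01]],[50,[92,-74,-305],[0,0,-0.01]],[50,[92,-74,-280],[0,0,-0.01]],[50,[92,-74,-225],[0,0,-0.01]],[50,[92,-74,-165],[0,0,-0.01]],[50,[80,-50,-110],[0,0,0.02]],[50,[50,-10,-80],[0,0,0.06]],[50,[20,40,-80],[0,0,0.1]],[50,[0,90,-80],[0,0,0.12]]]}}

```text
time: 52.75
tool_pos: [0.4953, -0.2149, 0.2305]
ee_rot: [0.707, 0.02, 0.707, -0.021]
wrist_force: [0.5, 0.0, -0.1]
grip_width: 0.653
```

Run:
```python
from h import *
s,R=state();print(s['tool_pos'].round(4),np.degrees(np.arctan2(R[1,2],R[0,2])))
im2=snap('side');snap('scene');snap('wrist')
cv2.imwrite('pics/a13.png',cv2.resize(im2[130:350,180:393],(500,516))[:,:,::-1])
print(rect('side','loose1',.016))
print(rect('scene','loose1',.016))
```

```text
[ 0.4953 -0.2149  0.2305] -3.324889187119069
[(0.83, array([567.,   5.]), 212, 98, -4.3), (0.61, array([ 424., -380.]), 159, 71, -13.1)]
[(0.74, array([ 220., -294.]), 215, 89, -3.8), (0.68, array([ 432., -370.]), 175, 76, -14.6)]
```

View pics/a13.png

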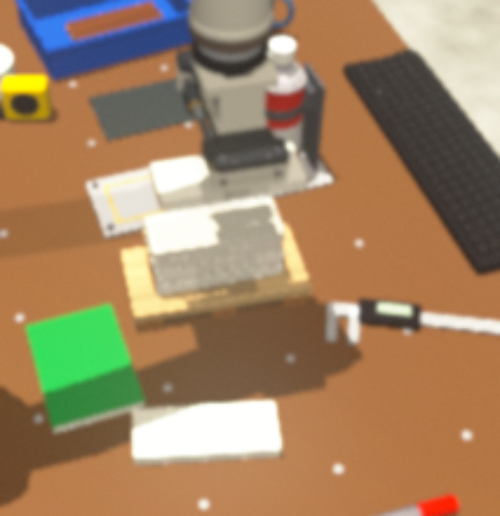

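>>> {"api": "arm_command", "payload": {"moves": [[50,[0,50,-30],[0,0,-0.01]],[50,[0,50,-80],[0,0,-0.01]],[50,[0,50,-105],[0,0,-0.01]],[50,[0,50,-115],[0,0,-0.01]],[50,[0,50,-116],[0,0,-0.01]],[50,[0,50,-116],[0,0,-0.01]],[80,[0,50,-116],[0,0,-0.01]],[80,[0,50,-116],[0,0,-0.01]],[80,[0,50,-90],[0,0,-0.01]],[80,[0,50,-40],[0,0,-0.01]],[84,[0,20,20],[0,0,-0.01]],[84,[-15,-35,40],[0,0,-0.06]],[84,[-35,-85,40],[0,0,-0.12]],[84,[-60,-130,30],[0,0,-0.17]],[84,[-70,-160,10],[0,0,-0.17]],[84,[-70,-160,10],[0,0,-0.17]],[84,[-70,-160,10],[0,0,-0.17]]]}}

```text
time: 55.12
tool_pos: [0.4272, -0.3754, 0.2394]
ee_rot: [0.703, 0.081, 0.702, -0.08]
wrist_force: [0.1, 0.3, 0.2]
grip_width: 0.917
```

Run:
```python
from h import *
s,R=state();print(s['joint_pos'].round(2),s['tool_pos'].round(4),np.degrees(np.arctan2(R[1,2],R[0,2])))
im2=snap('side');snap('scene');w=snap('wrist')
cv2.imwrite('pics/a14.png',np.hstack([cv2.resize(w,(400,300)),cv2.resize(im2[190:350,180:393],(400,300))])[:,:,::-1])
for c in('wrist','side'):print(c,rect(c,'loose1',.016))
for c in('wrist','side','scene'):print(c,rect(c,'up1',.126))
```

```text
[ 1.48  0.53 -1.09  1.73  0.5   1.19  1.6 ] [ 0.4272 -0.3754  0.2394] -13.058892142975354
wrist [(0.89, array([534., -96.]), 187, 99, -4.5), (0.76, array([ 423., -374.]), 159, 61, -12.4)]
side [(0.96, array([ 423., -378.]), 162, 71, -12.0), (0.58, array([528., -73.]), 182, 82, -4.7)]
wrist [(0.85, array([ 465., -224.]), 127, 8, -4.1), (0.78, array([ 457., -212.]), 138, 54, -26.7), (0.61, array([ 460., -203.]), 138, 58, -28.8)]
side [(0.65, array([ 487., -220.]), 152, 13, -4.1), (0.49, array([ 479., -233.]), 147, 16, -5.3)]
scene [(0.5, array([ 632., -154.]), 58, 18, 85.1)]
```

View pics/a14.png

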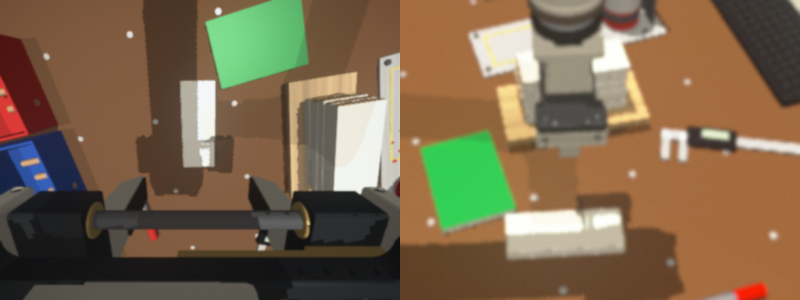

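>>> {"api": "arm_command", "payload": {"moves": [[84,[-2,0,-60],[0,0,0]],[84,[-2,0,-120],[0,0,0]],[84,[-2,0,-180],[0,0,0]],[84,[-2,0,-220],[0,0,0]],[84,[-2,0,-235],[0,0,0]],[84,[-2,0,-235],[0,0,0]],[50,[-2,0,-235],[0,0,0]],[50,[-2,0,-235],[0,0,0]],[50,[-2,0,-235],[0,0,0]],[50,[-2,0,-235],[0,0,0]],[50,[-2,0,-210],[0,0,0]],[50,[-2,0,-150],[0,0,0]],[50,[-2,0,-90],[0,0,0]],[50,[-2,0,-30],[0,0,0]],[50,[10,30,10],[0,0,0.03]],[50,[25,80,10],[0,0,0.06]],[50,[45,130,10],[0,0,0.1]],[50,[65,180,0],[0,0,0.16]],[50,[71,210,-30],[0,0,0.16]],[50,[71,210,-60],[0,0,0.16]]]}}

```text
time: 58.02
tool_pos: [0.4984, -0.1628, 0.1803]
ee_rot: [0.707, 0.022, 0.706, -0.022]
wrist_force: [0.1, -1.0, -2.1]
grip_width: 0.652
```

>>> {"api": "arm_command", "payload": {"moves": [[50,[0,0,-30],[0,0,0]],[50,[0,0,-44],[0,0,0]],[50,[0,0,-49],[0,0,0]],[50,[0,0,-49],[0,0,0]],[50,[0,0,-49],[0,0,0]],[80,[0,0,-49],[0,0,0]],[80,[0,0,-49],[0,0,0]],[80,[0,0,-20],[0,0,0]],[80,[0,0,40],[0,0,0]],[91,[0,0,90],[0,0,0]],[91,[-10,0,140],[0,0,0]],[91,[-10,0,150],[0,0,0]],[91,[-10,0,150],[0,0,0]]]}}

```text
time: 59.65
tool_pos: [0.4876, -0.1667, 0.3291]
ee_rot: [0.707, 0.024, 0.707, -0.025]
wrist_force: [0.4, -0.3, -0.8]
grip_width: 0.992
```

Run:
```python
from h import *
s,R=state();print(s['joint_pos'].round(2),s['tool_pos'].round(4),s['wrist_force'].round(1))
im2=snap('side');im=snap('scene');w=snap('wrist')
cv2.imwrite('pics/a15.png',np.hstack([cv2.resize(w,(266,200)),cv2.resize(im2[170:270,200:333],(266,200)),cv2.resize(im[150:300,190:390],(266,200))])[:,:,::-1])
print(rect('wrist','up1',.142),rect('wrist','pallet_top',.03))
for c in('side','scene'):print(c,rect(c,'up1',.142),rect(c,'walnut',.021),rect(c,'loose1',.016))
```

```text
[ 1.3   0.36 -1.26  1.74  0.36  1.31  1.46] [ 0.4876 -0.1667  0.3291] [ 0.4 -0.3 -0.8]
[] [(0.93, array([ 498., -164.]), 220, 113, -3.8)]
side [(0.65, array([ 483., -234.]), 153, 19, -4.4), (0.51, array([ 477., -247.]), 148, 14, -3.6), (0.46, array([ 476., -261.]), 148, 18, -2.4)] [(0.64, array([498., 423.]), 162, 60, 8.1)] [(0.93, array([482., -56.]), 187, 88, -2.9), (0.76, array([530., -77.]), 180, 87, -2.6), (0.65, array([ 507., -153.]), 166, 17, -4.8)]
scene [(0.49, array([ 582., -144.]), 149, 57, -4.0), (0.48, array([ 556., -130.]), 163, 48, -23.7)] [(0.91, array([503., 426.]), 158, 70, 8.2)] [(0.96, array([ 312., -203.]), 196, 71, -3.3), (0.72, array([ 586., -519.]), 152, 24, 0.4), (0.62, array([ 445., -203.]), 72, 69, 86.5)]
```

No more pictures can be viewed, so I check the top strip and the number of layers numerically.

Run:
```python
from h import *
w=snap('wrist').astype(int)
m=((w.min(2)>140)&((w.max(2)-w.min(2))<30)).astype(np.uint8)
m=cv2.morphologyEx(m,cv2.MORPH_OPEN,np.ones((3,3)))
n,l,st,ce=cv2.connectedComponentsWithStats(m)
u=proj('wrist',(.496,-.167,.142));print('proj',u.round())
for k in np.argsort(-st[1:,4])[:5]+1:
    ys,xs=np.nonzero(l==k)
    for z in(.126,.142):
        c,(a,b),g=cv2.minAreaRect(atzs('wrist',np.c_[xs,ys],z)*1000);print(k,st[k],z,np.round(c),round(a),round(b),round(g,1))
for d in r.outline_of('up1','wrist')[:4]:
    ys,xs=np.nonzero(d['pixels']);print('net',d['conf'],cv2.minAreaRect(atzs('wrist',np.c_[xs,ys],.142)*1000))
print([(d['conf'],at_z('side',d['position'],.218)) for d in (snap('side') is not None and r.tip_of('cap_top','side'))[:1]])
im=snap('scene')
for c in('scene','side'):
  for t in('mug','caliper','marker','notebook','label_roll','tape_measure'):
    d=r.recognise(t,c)[:1]; print(c,t,[np.round(x['position']) for x in d])
```

```text
proj [253. 177.]
3 [ 223   76   54  152 7200] 0.126 [ 474. -168.] 66 204 87.4
3 [ 223   76   54  152 7200] 0.142 [ 471. -167.] 63 195 87.4
2 [ 320   75   69  153 4292] 0.126 [487. -30.] 207 84 2.7
2 [ 320   75   69  153 4292] 0.142 [483. -36.] 198 81 2.7
5 [ 334   94   41   99 3604] 0.126 [467. -31.] 127 51 2.2
5 [ 334   94   41   99 3604] 0.142 [464. -37.] 121 49 2.2
10 [ 52 180  18  48 251] 0.126 [ 521. -440.] 71 8 0.3
10 [ 52 180  18  48 251] 0.142 [ 516. -428.] 68 7 0.3
13 [189 223  30  18 238] 0.126 [ 573. -244.] 42 28 68.2
13 [189 223  30  18 238] 0.142 [ 566. -240.] 40 26 68.2
[(0.65, array([ 0.46386025, -0.30671271,  0.218     ]))]
scene mug [array([134., 223.])]
scene caliper [array([188., 252.])]
scene marker [array([134., 221.])]
scene notebook [array([213., 187.])]
scene label_roll [array([364., 192.])]
scene tape_measure [array([344., 201.])]
side mug [array([292., 130.])]
side caliper [array([345., 265.])]
side marker [array([346., 350.])]
side notebook [array([214., 288.])]
side label_roll [array([168., 162.])]
side tape_measure [array([192., 169.])]
```

>>> {"api": "arm_command", "payload": {"moves": [[91,[0,60,0],[0,0,0]],[91,[0,120,0],[0,0,0]],[91,[0,180,0],[0,0,0]],[91,[0,240,0],[0,0,0]],[91,[0,300,0],[0,0,0]],[91,[0,360,0],[0,0,0]],[91,[0,400,0],[0,0,0]],[91,[0,400,0],[0,0,0]],[91,[0,400,0],[0,0,0]]]}}

```text
time: 62.18
tool_pos: [0.4877, 0.2331, 0.3288]
ee_rot: [0.707, 0.024, 0.707, -0.025]
wrist_force: [-0.6, -0.1, -0.9]
grip_width: 0.994
```

Run:
```python
from h import *
for c in('scene','side'):
    w=snap(c,'f_'+c).astype(int)
    for t in('up1','loose1'):print(c,t,rect(c,t,.142))
    print(c,'walnut',rect(c,'walnut',.021))
    # fit a 160x60 top rectangle at z=.142 by best white-inside / dark-outside score
    g=((w.min(2)>120)&((w.max(2)-w.min(2))<45)).astype(float)
    best=[]
    k=r.calibration(c);K=np.array(k['camera_matrix']);E=np.array(k['extrinsics'])
    def pj(P):
        q=P@E[:3,:3].T+E[:3,3];q=q*[1,-1,-1]@K.T;return q[:,:2]/q[:,2:]
    for z in(.126,.142,.158):
        u=pj(np.array([[.496+a*80*.001*np.cos(-.068)-b*.03*np.sin(-.068),-.167+a*.08*np.sin(-.068)+b*.03*np.cos(-.068),z] for a,b in((-1,-1),(1,-1),(1,1),(-1,1))]))
        print(c,z,u.round(1).tolist())
    x0=240 if c=='side' else 228
    print('white rows in col',x0,[ (y,int(w[y,x0].min()),int(w[y,x0].max()-w[y,x0].min())) for y in range(165,225,3)])
for c in('scene','side'):
  snap(c); print(c,[(round(d['conf'],2),np.round(d['position']),at_z(c,d['position'],.218).round(3)) for d in r.tip_of('cap_top',c)[:2]],{t:np.round(r.recognise(t,c)[0]['position']) for t in('mug','marker') if r.recognise(t,c)})
```

```text
scene up1 [(0.38, array([ 632., -151.]), 52, 12, 86.2), (0.19, array([417., 311.]), 132, 80, -11.2)]
scene loose1 [(0.76, array([ 465., -163.]), 175, 67, -4.0), (0.63, array([ 533., -158.]), 159, 64, -3.6)]
scene walnut [(0.87, array([501., 427.]), 151, 66, 10.1)]
scene 0.126 [[227.4, 180.5], [213.3, 207.9], [229.9, 210.9], [242.7, 183.1]]
scene 0.142 [[227.2, 177.2], [213.0, 204.5], [229.7, 207.4], [242.6, 179.7]]
scene 0.158 [[227.0, 173.7], [212.7, 200.9], [229.5, 203.9], [242.5, 176.2]]
white rows in col 228 [(165, 73, 116), (168, 71, 117), (171, 60, 125), (174, 255, 0), (177, 255, 0), (180, 255, 0), (183, 255, 0), (186, 255, 0), (189, 255, 0), (192, 255, 0), (195, 255, 0), (198, 255, 0), (201, 48, 80), (204, 255, 0), (207, 255, 0), (210, 255, 0), (213, 56, 79), (216, 58, 80), (219, 62, 78), (222, 45, 94)]
side up1 [(0.75, array([ 479., -260.]), 139, 17, -3.6), (0.74, array([ 482., -234.]), 147, 12, -4.2), (0.72, array([675., 226.]), 198, 78, 72.8)]
side loose1 [(0.63, array([ 452., -177.]), 160, 73, -2.8), (0.58, array([ 494., -192.]), 155, 72, -4.8), (0.21, array([ 534., -587.]
[... 238 characters left out ...]
[243.4, 225.3], [301.6, 216.2], [295.8, 201.6], [239.6, 210.1]]
white rows in col 240 [(165, 82, 90), (168, 99, 6), (171, 97, 7), (174, 97, 8), (177, 96, 8), (180, 98, 8), (183, 100, 9), (186, 88, 45), (189, 82, 109), (192, 82, 110), (195, 83, 110), (198, 85, 108), (201, 118, 83), (204, 187, 30), (207, 151, 34), (210, 159, 16), (213, 160, 17), (216, 252, 3), (219, 255, 0), (222, 254, 1)]
scene [(0.74, array([364., 197.]), array([0.528, 0.294, 0.218])), (0.61, array([276., 210.]), array([0.644, 0.023, 0.218]))] {'mug': array([381., 280.]), 'marker': array([226., 218.])}
side [(0.74, array([298., 146.]), array([0.642, 0.03 , 0.218]))] {'mug': array([288., 134.]), 'marker': array([346., 354.])}
```

Run:
```python
from h import *
import itertools
for c in('scene','side'):
    snap(c)
    for t in('loose1','up1','low1'):
        for d in r.outline_of(t,c)[:5]:
            ys,xs=np.nonzero(d['pixels'])
            if len(xs)<40: continue
            P=np.c_[xs,ys]
            o=[]
            for z in(.11,.126,.142,.158):
                k,(a,b),g=cv2.minAreaRect(atzs(c,P,z)*1000);o.append((np.round(k).astype(int).tolist(),round(max(a,b)),round(min(a,b))))
            if abs(o[2][0][0]-495)<140 and abs(o[2][0][1]+170)<120: print(c,t,round(d['conf'],2),len(xs),(xs.min(),xs.max(),ys.min(),ys.max()),o)
im=snap('side');print('side gray');g=im[195:262:2,232:312:4].min(2);print(np.array2string(g,max_line_width=200))
im=snap('scene');print('scene gray');g=im[166:246:2,206:252:2].min(2);print(np.array2string(g,max_line_width=200))
```

```text
scene loose1 0.75 260 (np.int64(214), np.int64(242), np.int64(187), np.int64(214)) [([499, -170], 158, 68), ([517, -164], 155, 67), ([535, -159], 152, 66), ([553, -154], 150, 65)]
scene loose1 0.55 520 (np.int64(217), np.int64(244), np.int64(172), np.int64(202)) [([425, -174], 180, 66), ([445, -168], 176, 65), ([464, -163], 173, 64), ([484, -158], 170, 63)]
scene up1 0.53 52 (np.int64(216), np.int64(236), np.int64(208), np.int64(220)) [([585, -145], 81, 43), ([602, -141], 80, 42), ([618, -136], 79, 41), ([635, -131], 77, 40)]
side loose1 0.78 387 (np.int64(246), np.int64(301), np.int64(211), np.int64(237)) [([503, -162], 161, 75), ([498, -177], 158, 74), ([493, -192], 155, 72), ([489, -208], 152, 71)]
side loose1 0.6 1131 (np.int64(226), np.int64(286), np.int64(210), np.int64(236)) [([460, -146], 167, 77), ([456, -162], 164, 76), ([453, -177], 161, 74), ([449, -193], 157, 73)]
side up1 0.65 104 (np.int64(248), np.int64(298), np.int64(239), np.int64(247)) [([485, -234], 138, 15), ([480, -247], 135, 15), ([476, -261], 132, 15), ([472, -275], 130, 15)]
side up1 0.65 188 (np.int64(244), 
[... 6263 characters left out ...]
8 163 176  45  68  67  66  77  75]
 [ 78 191 177 187 170 176 185 104 105  96 105 106 109 194 169 159 170  42  64  64  75  75  71]
 [ 77  72  64 113 184 175 183 190 183 187 204 188 181 197 190 199 104  40  64  68  73  70  74]
 [ 74  27  67 101  77  70  68  67 107 228 208 186 194 203 187 195  45  63  63  74  73  71  74]
 [ 78  32  33  37  33  33  25  62 112  77  86  73  66 106 187 174  33  66  67  74  73  78  75]
 [ 76  74  69  46  34  32  33  38  34  35  31  35  58  79  86  76  49  64  78  76  71  74  76]
 [ 74  74  74  77  78  76  79  42  49  32  31  30  35  30  36  28  65  75  75  75  71  74  76]
 [ 75  73  73  74  70  73  73  76  72  75  77  73  46  49  34  51  64  73  75  79  70  73  73]]
```

The top strip, the one picked last, sits about 42 mm towards the robot. Scene and side agree, so it was probably knocked just before the grasp and I gripped it off-centre. I regrasp it at its middle and shift it by +42 mm.

>>> {"api": "arm_command", "payload": {"moves": [[91,[-5,-60,0],[0,0,0]],[91,[-10,-120,0],[0,0,0]],[91,[-15,-180,0],[0,0,0]],[91,[-20,-240,0],[0,0,0]],[91,[-25,-300,0],[0,0,0]],[91,[-30,-360,-10],[0,0,0]],[91,[-32,-400,-50],[0,0,0]],[91,[-32,-400,-110],[0,0,0]],[91,[-32,-400,-165],[0,0,0]],[91,[-32,-400,-190],[0,0,0]],[91,[-32,-400,-199],[0,0,0]],[91,[-32,-400,-199],[0,0,0]],[91,[-32,-400,-199],[0,0,0]],[50,[-32,-400,-199],[0,0,0]],[50,[-32,-400,-199],[0,0,0]],[50,[-32,-400,-199],[0,0,0]],[50,[-32,-400,-199],[0,0,0]],[50,[-32,-400,-180],[0,0,0]],[50,[-10,-400,-170],[0,0,0]],[50,[10,-400,-170],[0,0,0]]]}}

```text
time: 66.18
tool_pos: [0.499, -0.1666, 0.1612]
ee_rot: [0.707, 0.024, 0.706, -0.025]
wrist_force: [0.7, 1.1, -1.0]
grip_width: 0.652
```

>>> {"api": "arm_command", "payload": {"moves": [[50,[0,0,0],[0,0,0]],[50,[0,0,-15],[0,0,0]],[50,[0,0,-25],[0,0,0]],[50,[0,0,-29],[0,0,0]],[50,[0,0,-29],[0,0,0]],[50,[0,0,-29],[0,0,0]],[75,[0,0,-29],[0,0,0]],[75,[0,0,-29],[0,0,0]],[75,[0,0,-29],[0,0,0]],[75,[0,0,-5],[0,0,0]],[75,[0,0,50],[0,0,0]],[85,[0,0,110],[0,0,0]],[91,[0,40,165],[0,0,0]],[91,[0,100,165],[0,0,0]],[91,[0,160,165],[0,0,0]],[91,[0,220,165],[0,0,0]],[91,[0,280,165],[0,0,0]],[91,[0,340,165],[0,0,0]],[91,[0,400,165],[0,0,0]],[91,[0,400,165],[0,0,0]]]}}

```text
time: 68.68
tool_pos: [0.4944, 0.2416, 0.3246]
ee_rot: [0.707, 0.021, 0.707, -0.018]
wrist_force: [-0.6, 0.4, 0.2]
grip_width: 0.992
```

Run:
```python
from h import *
print(state()[0]['tool_pos'].round(3))
for c in('scene','side'):
    w=snap(c)
    for t in('loose1','up1'):
        for d in r.outline_of(t,c)[:5]:
            ys,xs=np.nonzero(d['pixels'])
            if len(xs)<40: continue
            k,(a,b),g=cv2.minAreaRect(atzs(c,np.c_[xs,ys],.142)*1000)
            print(c,t,round(d['conf'],2),len(xs),(xs.min(),xs.max(),ys.min(),ys.max()),np.round(k),round(a),round(b),round(g,1))
im=snap('side');g=im[195:240:2,232:312:4].min(2);print(np.array2string(g,max_line_width=200))
im=snap('scene');g=im[166:240:2,206:252:2].min(2);print(np.array2string(g,max_line_width=200))
```

```text
[0.494 0.242 0.325]
scene loose1 0.77 534 (np.int64(215), np.int64(242), np.int64(179), np.int64(210)) [ 507. -162.] 63 168 87.8
scene loose1 0.46 69 (np.int64(215), np.int64(231), np.int64(209), np.int64(214)) [ 602. -161.] 57 21 89.0
scene up1 0.58 50 (np.int64(216), np.int64(231), np.int64(212), np.int64(217)) [ 618. -156.] 51 17 81.2
side loose1 0.61 322 (np.int64(245), np.int64(301), np.int64(225), np.int64(238)) [ 489. -220.] 22 155 86.5
side loose1 0.6 1121 (np.int64(240), np.int64(300), np.int64(207), np.int64(233)) [ 492. -175.] 75 162 86.7
side loose1 0.4 1304 (np.int64(232), np.int64(311), np.int64(230), np.int64(272)) [ 466. -275.] 120 195 85.4
side up1 0.73 215 (np.int64(246), np.int64(300), np.int64(237), np.int64(249)) [ 476. -261.] 14 144 86.1
side up1 0.62 357 (np.int64(208), np.int64(247), np.int64(131), np.int64(147)) [463. 243.] 142 59 10.1
side up1 0.57 173 (np.int64(245), np.int64(298), np.int64(234), np.int64(244)) [ 476. -247.] 13 142 86.1
side up1 0.55 242 (np.int64(245), np.int64(299), np.int64(231), np.int64(241)) [ 481. -234.] 20 146 87.7
[[ 79  80  81  84
[... 4708 characters left out ...]
3 163 166 169 124  31  72  61  65]
 [ 70  66 137 178  85  94  78 115 118  58  59  58  47 149 111 170 161 168  47  63  64  67  78]
 [ 69  73 191 155 101  89  61  60  63  58  62  72  99 125 154 170 159 213  36  62  62  65  73]
 [ 68 143 176 101 101  89  98 102 100  62  80  68  52  98 170 162 176  41  67  64  65  74  68]
 [ 81 194 179 190 168 177 183 106 109  97 107 107 107 194 170 158 168  40  68  67  63  76  76]
 [ 71  76  67 116 186 177 181 190 184 189 203 187 180 196 192 198 105  36  67  63  71  75  73]
 [ 75  26  65 100  82  72  71  70 107 230 210 187 192 200 188 197  43  63  64  60  78  72  75]
 [ 76  35  31  40  35  32  31  59 109  79  87  71  69 107 187 175  30  61  65  67  76  77  73]]
```

The top strip now reads (499,-165) mm from the scene camera and (493,-166) mm from the side, after removing each camera's earlier offset. The edge of the strip below it projects where it should. I hand in.

```bash
python3 -c "
from cell import r
print(r.finish_job())"
```

```text
the job is handed in; nothing more can be done
None
```

The job is handed in at about 69 s of the 210 s allowed; no verdict was reported.

**What I did**
- I set the three strips above the walnut on the mat. I then laid the walnut in the yellow outline, let go, and pressed the cap for over half a second.
- The press met about 30 N, at the height where the cap is fully down.
- The walnut then went into the blue box, and the three strips plus both loose ones went back on the pallet.

**One thing went wrong:** the last loose strip ended about 42 mm off along the stack. It was probably knocked just before the grasp, so I gripped it off-centre. I re-gripped it and moved it into place.

**Last checks**
- **Stack:** seven white strips. After correcting for each camera's known offset, the top strip is within about 5 mm of the pallet's centre and square to it. The sixth strip's visible edges are where they should be.
- **Walnut:** both cameras show it in the box at about (0.50, 0.43) m, and it lay flat in the picture taken after its release.
- **Arm:** it hovers clear of everything, about 0.3 m up.

**Not confirmed**
- I had reached the picture limit, so the final stack was checked by numbers, not by eye.
- No paint showed on the walnut in the picture after the press, so the cap height and force are the only evidence of marking.
- The last detections of the cap were uncertain. One side-view reading was plainly wrong; the later ones fit the cap's normal place, but they are too coarse to show that it is up.
- The bystanders were only roughly located at the end, and one scene-camera reading put the marker on the stack. The side camera had it near its old place, and I never touched any of them.

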